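# Get the solder paste out from behind the cans

### The arm

A 6-joint arm with a two-finger parallel gripper is mounted at the origin on the work surface. World frame = base frame: x ahead of the robot, y to its left, z up, the work surface at z = 0. Lengths are in m, angles in rad, forces in N, time in s.
With the tool pointing down it reaches from about 0.3 to 0.95 m from the base axis. Payload 3.1 kg.
Tool frame: the origin (TCP) lies at the centre of the arm's flange, where the gripper is bolted on; the fingertips stand 173 mm ahead of it and the grasp point (between the pads) lies 155 mm ahead of it; y points along the fingers, x is the direction in which the jaws open and shut, and the axes are right-handed (so a half turn about y gives the same grasp; the last joint's range is limited). The gripper opens to 85 mm and grips with 20 to 120 N. Pads are 22 mm wide; open, the fingers measure 114 mm over their backs; the gripper's body (76 mm by 85 mm) begins 54 mm behind the grasp point. The pads swing forward as they close: fully open they stand 13 mm farther back than shut.
Start: joints at [1.11, 0.308, 1.634, -0, 1.2, -0.07], TCP at [0.238, 0.578, 0.405] pointing down, gripper open.
Joint ranges: [-3.06, 3.06], [-0.79, 1.96], [0.05, 2.63], [-1.19, 4.34], [0.05, 2.64], [-2.94, 2.94]. Speed limits (rad/s): [2.79, 2.79, 3.14, 3.14, 3.14, 3.14].

### API

Orientations are given as a rotation vector (axis times angle).
In Python, from cell import ctrl gives the robot as it stands.
- The arm moves only by the tool apply_moves, never from a script. Its argument "motion" is a list of rows, each an object of numbers: "dx", "dy", "dz": the shift along the tool's x, y, z in m; "wx", "wy", "wz": the turn, a rotation vector about the tool's x, y, z in degrees; "gripper": the gripper command: -1 is shut, 1 is fully open, values between are in proportion. A call has 1 to 20 rows; each row shifts and turns the commanded pose from where the row before left it, along the tool's axes as they then stand; what a row does not reach is not made up. A row lasts 1/8 s, in which the tool goes at most 62.5 mm and 10.7 degrees, less where a joint would pass 70% of its speed; a pose out of reach is approached as far as the arm can. A call with a gripper value outside its range is refused whole. The fingers move at their own pace and stop on an object; the grip force is fixed at half the most. Time passes only in rows, so rows that do not move let the fingers close. It gives the time, the measured TCP pose, the force and the opening at its end, in the units of the state.
- ctrl.state(): the state, without advancing time (a new reading comes with each control period).
- ctrl.get_image(name): name is "side" or "top"; returns a dict with "pixels" (480x640x3 uint8, red, green, blue), "fx", "fy", "cx", "cy" (pixels), "k1" (the pictures are not rectified: a ray, as slopes to the right and down, at radius r is drawn at 1 + k1 r^2 times it, then the intrinsics apply), "cam_to_world" (4x4, takes a point from camera to world coordinates). Camera axes: x right, y down, z forward; pixel columns grow to the right and rows downward; lengths in m; the calibration is good to about 2 mm. A picture is of the moment at which its call begins. There is no depth.
- ctrl.job_done(): hands the job in, once; it reports no verdict.
The state is a dict: "clock": time; "q": joint angles; "qd": joint speeds; "joint_torque": joint torques, N m; "eef_pos": TCP position; "eef_rot": TCP orientation; "ft_force": force on the tool from outside, world axes, zero at the start; "ft_torque": the same for the moment, N m; "grip_width": opening from 0.0 (shut) to 1.0 (fully open).
Only numpy, scipy, OpenCV 4.12 (cv2) and the standard library are available. Lean on these libraries where they do the work, as an engineer would, in place of code of your own. Each camera call takes 0.05 s, during which the arm holds its last target.

### The job

The solder paste (the white jar with the green lid) is boxed in at the back of the chemicals caddy by the blue can with the white cap, the silver can with the orange cap and the white bottle with the black cap. First lift those three out and stand them upright, side by side, in the shallow blue tray; then stand the paste jar in the round well of the black repair mat, beside the board; and after that put each of the three back upright in the very compartment it came from. Tip nothing over, and leave the amber jar, the brass tip cleaner and the screwdriver where they are.

Things in the scene. Friction and masses are not known exactly. Their poses are not given: they have to be found in the camera images.
- cleaner_can_center (a point): Blue spray can with a white cap, upright, 140 mm tall: body 50 mm in diameter, cap on top 43 mm in diameter and 42 mm tall; grip the cap from above, about 16 mm below the top. About 0.18 kg. Point: on its axis, half-way up (70 mm above the underside); z up. Starts in one of the three compartments next to the paste jar; which one changes.
- remover_can_center (a point): Silver spray can with an orange band and an orange cap, upright, 132 mm tall: body 50 mm in diameter, cap on top 43 mm in diameter and 42 mm tall; grip the cap from above, about 16 mm below the top. About 0.18 kg. Point: on its axis, half-way up (66 mm above the underside); z up. Starts in one of the three compartments next to the paste jar; which one changes.
- alcohol_bottle_center (a point): White bottle with a black cap, upright, 125 mm tall: body 50 mm in diameter, cap on top 43 mm in diameter and 42 mm tall; grip the cap from above, about 16 mm below the top. About 0.18 kg. Point: on its axis, half-way up (62.5 mm above the underside); z up. Starts in one of the three compartments next to the paste jar; which one changes.
- paste_jar_center (a point): Solder paste jar: white with a green lid, a plain cylinder 54 mm in diameter, 58 mm tall (lid: upper 22 mm, same width), about 0.12 kg, in the middle of the caddy's back row. Grip it from above, about 16 mm below the top, so that the fingertips stay above the caddy's walls. Point: on its axis, half-way up (29 mm above the underside); z up.
- caddy: Grey caddy, fixed, 143 mm (x) by 213 mm (y), walls and dividers 22 mm high, 3 mm thick, floor 3 mm above the table. Six compartments, 67 mm square inside, centres at x = -35 (front row) and +35 mm (back row), y = -70, 0, +70 mm. Things start within 4 mm of the centres. Origin: centre of the underside; x away from the robot, y left, turned up to 0.2 rad. Jar: back row, middle.
- tray: Shallow empty blue plastic tray, fixed, 110 mm (its x) by 240 mm (its y), rim 10 mm high and 3 mm thick, inner floor 3 mm above the table. Room for three cans side by side along y, 75 mm apart. Origin: centre of the underside; x away from the robot, y left, turned up to 0.2 rad.
- mat_well (a point): Round well for a jar on the black repair mat (210 by 220 mm, fixed): dark grey ring, 72 mm inside diameter, rim 5 mm above the well's floor. Point: centre of that floor, 4 mm above the table; x away from the robot, y left, turned up to 0.2 rad. A board clamp 24 mm high stands to its right (-y, from 69 mm off the centre); the screwdriver lies beyond it (+x, 105 mm off).
- flux_jar_center (a point): Bystander: amber glass jar with a black lid, 48 mm in diameter, 48 mm tall, in the left compartment of the caddy's front row. Leave it there. Point: centre, half-way up.
- tip_cleaner_center (a point): Bystander: dark metal pot of brass shavings, 50 mm in diameter, 49 mm tall, in the right compartment of the caddy's front row. Leave it there. Point: centre, half-way up.
- screwdriver_grip (a point): Bystander: screwdriver with a red handle, 150 mm long, lying across the far edge of the mat. Leave it there. Point: middle of its handle.
Things that resemble listed ones, but are neither listed nor needed, are in the scene too. What is shaped like the part that bears paste_jar_center but pink is not meant.

How it is judged:
On the way, in this order (a step that is already met when the one before it is completed fails the run):
1. all three (two cans and the bottle) stand released and upright in the tray, and the paste jar is still in its compartment (x of cleaner_can_center in the frame of tray between -0.05 and 0.05 m and y of cleaner_can_center in the frame of tray between -0.115 and 0.115 m and z of cleaner_can_center in the frame of tray between 0.067 and 0.079 m and angle between each of cleaner_can_center, remover_can_center, alcohol_bottle_center's own z axis and vertical below 0.1 rad and contact force between the fingers and cleaner_can below 0.2 N and x of remover_can_center in the frame of tray between -0.05 and 0.05 m and y of remover_can_center in the frame of tray between -0.115 and 0.115 m and z of remover_can_center in the frame of tray between 0.063 and 0.075 m and contact force between the fingers and remover_can below 0.2 N and x of alcohol_bottle_center in the frame of tray between -0.05 and 0.05 m and y of alcohol_bottle_center in the frame of tray between -0.115 and 0.115 m and z of alcohol_bottle_center in the frame of tray between 0.0595 and 0.0715 m and contact force between the fingers and alcohol_bottle below 0.2 N and distance of paste_jar_center from where it was at the start of the episode below 0.02 m), for 0.2 s.
2. the paste jar stands released in the mat's well while all three still stand in the tray (x of cleaner_can_center in the frame of tray between -0.05 and 0.05 m and y of cleaner_can_center in the frame of tray between -0.115 and 0.115 m and z of cleaner_can_center in the frame of tray between 0.067 and 0.079 m and angle between each of cleaner_can_center, remover_can_center, alcohol_bottle_center, paste_jar_center's own z axis and vertical below 0.1 rad and contact force between the fingers and cleaner_can below 0.2 N and x of remover_can_center in the frame of tray between -0.05 and 0.05 m and y of remover_can_center in the frame of tray between -0.115 and 0.115 m and z of remover_can_center in the frame of tray between 0.063 and 0.075 m and contact force between the fingers and remover_can below 0.2 N and x of alcohol_bottle_center in the frame of tray between -0.05 and 0.05 m and y of alcohol_bottle_center in the frame of tray between -0.115 and 0.115 m and z of alcohol_bottle_center in the frame of tray between 0.0595 and 0.0715 m and contact force between the fingers and alcohol_bottle below 0.2 N and horizontal distance between paste_jar_center and mat_well below 0.013 m and z of paste_jar_center in the frame of mat_well between 0.025 and 0.033 m and contact force between the fingers and paste_jar below 0.2 N), for 0.2 s.
At the end, for the whole second after the job is handed in: The paste jar stands upright in the mat's well (within 13 mm of its centre, on its floor); the two cans and the bottle each stand upright (within 0.1 rad) in the compartment they came from, within 20 mm of where they stood at the start; all released and at rest (horizontal distance between paste_jar_center and mat_well below 0.013 m and z of paste_jar_center in the frame of mat_well between 0.025 and 0.033 m and angle between each of paste_jar_center, cleaner_can_center, remover_can_center, alcohol_bottle_center's own z axis and vertical below 0.1 rad and contact force between the fingers and paste_jar below 0.2 N and distance of each of cleaner_can_center, remover_can_center, alcohol_bottle_center from where it was at the start of the episode below 0.02 m and linear speed of each of cleaner_can, remover_can, alcohol_bottle, paste_jar below 0.02 m/s); the robot touches nothing.
It fails at once if a can, the bottle or the paste jar is tipped by more than 0.6 rad (angle between any of cleaner_can_center, remover_can_center, alcohol_bottle_center, paste_jar_center's own z axis and vertical above 0.6 rad).
It fails at once if the amber jar or the tip cleaner is moved by more than 25 mm (distance of any of flux_jar_center, tip_cleaner_center from where it was at the start of the episode above 0.025 m).
It fails at once if the screwdriver is moved by more than 30 mm (distance of screwdriver_grip from where it was at the start of the episode above 0.03 m).
It also fails if it takes over 141 s, if anything falls off the work surface, if the arm or the gripper's body presses on something with over 40 N, if the wrist force passes 120 N, or if a joint passes its speed limit or range.

## Working session

There is one attempt and no reset: what is moved stays moved. The work goes in short steps, Python scripts to look and compute and a tool call to move; the robot and the scene stay as the last step left them, time stands still between calls to the robot, and variables do not carry over. Pictures are saved under pics/ and viewed, and the job is handed in when it is done.

Besides the shell and the picture viewer there is one more tool, called after ">>>" in YAML: its name, and indented under it one key for each argument. apply_moves: Moves the arm, as the interface text tells. Its arguments: {"type":"object","properties":{"motion":{"type":"array","items":{"type":"object","properties":{"dx":{"type":"number"},"dy":{"type":"number"},"dz":{"type":"number"},"wx":{"type":"number"},"wy":{"type":"number"},"wz":{"type":"number"},"gripper":{"type":"number"}}}}},"required":["motion"]}

```bash
ls; mkdir -p pics
python3 - <<'E'
from cell import ctrl
import cv2,numpy as np
print(ctrl.state())
for n in("side","top"):
    d=ctrl.get_image(n); cv2.imwrite(f"pics/{n}0.png",d["pixels"][:,:,::-1]); print(n,d["fx"],d["fy"],d["cx"],d["cy"],d["k1"],np.round(d["cam_to_world"],4).tolist())
E
```

```text
pics
{'clock': 0.0, 'q': array([ 1.11030555e+00,  3.08979726e-01,  1.63520941e+00, -3.47280444e-05,
        1.19971800e+00, -6.97242156e-02]), 'qd': array([ 0.00102616,  0.00111605, -0.00029245, -0.00116287,  0.00030491,
        0.00138488]), 'joint_torque': array([-7.65699951e-04, -4.15268612e+01, -2.76658809e+01, -4.96135868e-06,
        1.04148491e-02,  3.78125094e-06]), 'eef_pos': array([0.23790975, 0.57747556, 0.40345148]), 'eef_rot': array([-1.37030153, -0.91524343,  0.91852637]), 'ft_force': array([ 0.34982052, -0.53650906,  0.44091669]), 'ft_torque': array([-0.01912325, -0.0870695 ,  0.00747348]), 'grip_width': 1.0011819455681126}
side 433.3577888872575 433.3577888872575 314.88571542892873 240.5557412100429 -0.05059315160784045 [[-0.9253, -0.283, 0.2523, 0.3058], [-0.3788, 0.6609, -0.6478, 0.5567], [0.0166, -0.695, -0.7188, 0.7389], [0.0, 0.0, 0.0, 1.0]]
top 570.4713706214272 570.4713706214272 317.74888401678714 240.65732352101224 -0.09100187136259015 [[-0.0015, -0.9799, 0.1994, 0.3234], [-0.9999, 0.004, 0.0122, -0.0257], [-0.0128, -0.1993, -0.9798, 1.1707], [0.0, 0.0, 0.0, 1.0]]
```

View pics/side0.png

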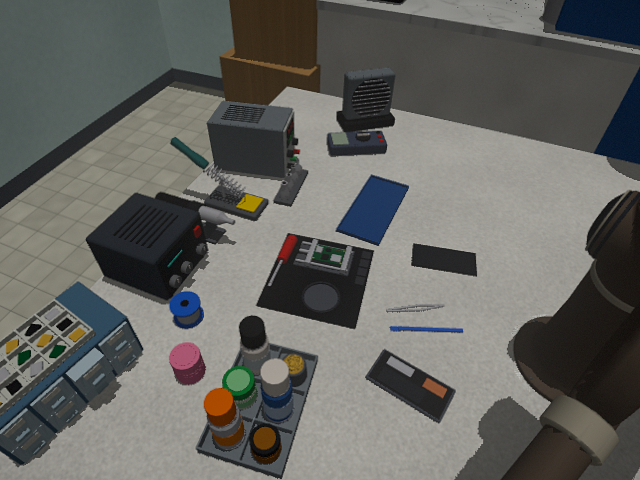

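View pics/top0.png

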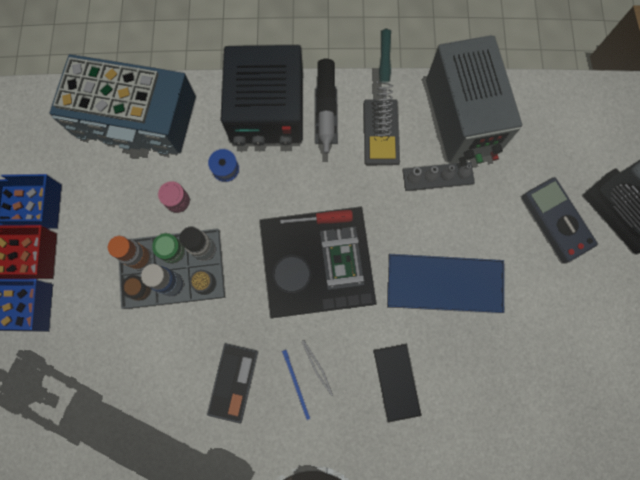

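Run:
```python
from cell import ctrl
from scipy.spatial.transform import Rotation as R
print(R.from_rotvec(ctrl.state()["eef_rot"]).as_matrix().round(4))
```

```text
[[ 3.810e-01 -9.000e-04 -9.246e-01]
 [ 9.246e-01 -1.900e-03  3.810e-01]
 [-2.100e-03 -1.000e+00  1.000e-04]]
```

```bash
cat > h.py <<'E'
import cv2,numpy as np
from cell import ctrl
def cam(n):
    d=ctrl.get_image(n); d["K"]=np.array([[d["fx"],0,d["cx"]],[0,d["fy"],d["cy"]],[0,0,1]]); d["D"]=np.array([d["k1"],0,0,0.]); d["T"]=np.array(d["cam_to_world"]); d["bgr"]=np.ascontiguousarray(d["pixels"][:,:,::-1]); return d
def ray(d,p):
    u=cv2.undistortPoints(np.array(p,float).reshape(-1,1,2),d["K"],d["D"]).reshape(-1,2)
    v=np.c_[u,np.ones(len(u))]@d["T"][:3,:3].T
    return d["T"][:3,3],v
def onz(d,p,z):
    o,v=ray(d,p); return o+v*((z-o[2])/v[:,2])[:,None]
def tri(d1,p1,d2,p2):
    o1,v1=ray(d1,p1);o2,v2=ray(d2,p2);out=[]
    for a,b in zip(v1,v2):
        a=a/np.linalg.norm(a);b=b/np.linalg.norm(b)
        s=np.linalg.lstsq(np.c_[a,-b],o2-o1,rcond=None)[0]
        x,y=o1+s[0]*a,o2+s[1]*b; out.append(np.r_[(x+y)/2,np.linalg.norm(x-y)])
    return np.array(out)
def proj(d,X):
    Ti=np.linalg.inv(d["T"]); return cv2.projectPoints(np.array(X,float).reshape(-1,1,3),cv2.Rodrigues(Ti[:3,:3])[0],Ti[:3,3],d["K"],d["D"])[0].reshape(-1,2)
def crop(d,x0,y0,x1,y1,s,f):
    cv2.imwrite(f,cv2.resize(d["bgr"][y0:y1,x0:x1],None,fx=s,fy=s,interpolation=cv2.INTER_CUBIC))
E
python3 - <<'E'
from h import *
s=cam("side");t=cam("top")
crop(s,180,300,330,480,3.3,"pics/sc.png"); crop(t,100,215,240,315,5,"pics/tc.png")
E
```

```text
(no output)
```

View pics/sc.png

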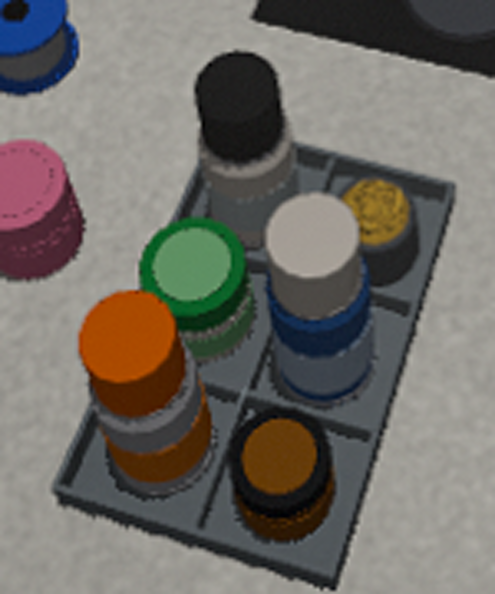

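View pics/tc.png

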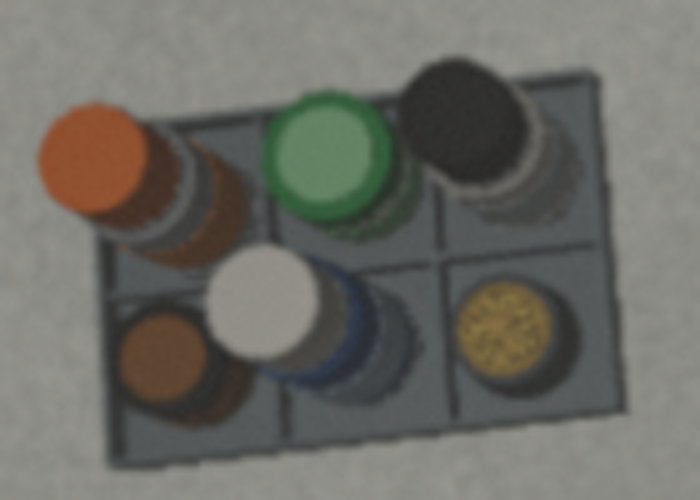

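```bash
cat > seg.py <<'E'
from h import *
def blob(d,roi,lo,hi):
    x0,y0,x1,y1=roi
    hsv=cv2.cvtColor(cv2.medianBlur(d["bgr"],3),cv2.COLOR_BGR2HSV)
    m=np.zeros(hsv.shape[:2],np.uint8); m[y0:y1,x0:x1]=cv2.inRange(hsv,np.array(lo),np.array(hi))[y0:y1,x0:x1]
    c=max(cv2.findContours(m,cv2.RETR_EXTERNAL,cv2.CHAIN_APPROX_NONE)[0],key=cv2.contourArea)
    return c
E
python3 - <<'E'
from seg import *
s=cam("side");t=cam("top")
for d,pts in((s,dict(or_top=(219,403),or_side=(219,422),wh_top=(275,372),wh_side=(275,390),gr=(238,379),gr_ring=(226,385),bl_top=(252,325),bl_side=(252,342))),(t,dict(or_top=(118,246),or_side=(130,254),wh_top=(152,275),wh_side=(166,280),gr=(165,246),gr_ring=(176,250),bl_top=(191,237),bl_side=(200,248)))):
    hsv=cv2.cvtColor(d["bgr"],cv2.COLOR_BGR2HSV)
    for k,p in pts.items(): print(k,p,np.median(hsv[p[1]-1:p[1]+2,p[0]-1:p[0]+2].reshape(-1,3),0))
# black patch gray
for d,b in((s,(232,310,272,352)),(t,(176,222,222,262))):
    g=cv2.cvtColor(d["bgr"],cv2.COLOR_BGR2GRAY)[b[1]:b[3]:2,b[0]:b[2]:2]; print(g)
E
```

```text
or_top (219, 403) [ 13. 255. 171.]
or_side (219, 422) [ 13. 255.  79.]
wh_top (275, 372) [ 16.  23. 163.]
wh_side (275, 390) [15. 23. 76.]
gr (238, 379) [ 63.  90. 144.]
gr_ring (226, 385) [ 70. 234.  96.]
bl_top (252, 325) [45.  8. 32.]
bl_side (252, 342) [20. 31. 24.]
or_top (118, 246) [ 10. 171. 144.]
or_side (130, 254) [ 10. 109.  70.]
wh_top (152, 275) [ 22.  18. 145.]
wh_side (166, 280) [23. 18. 69.]
gr (165, 246) [ 62.  65. 131.]
gr_ring (176, 250) [ 65. 101.  86.]
bl_top (191, 237) [30. 10. 49.]
bl_side (200, 248) [30. 12. 46.]
[[158 157 155 154 156 157 154 154 163 158 159 159 158 156 157 160 158 159
  159 163]
 [160 154 148 159 160 156 156 160 162 160 157 157 155 159 160 154 158 160
  161 159]
 [165 156 160 160 159 157 161 159 163 161 159 160 165 169 166 161 162 152
  154 156]
 [159 160 164 162 160 163 160 130  62  22  26  23  32 142 164 158 161 161
  158 162]
 [158 163 162 158 162 168  66  28  32  32  31  30  31  28  58 157 155 152
  157 159]
 [157 162 160 161 167  37  28  30  32  31  31  33  31  32  31  85 163 156
  156 159]
 [157 153 158 165  65  29  29  31  29  32  29  3
[... 2468 characters left out ...]
 68  67  84  87  72]
 [ 77  54  61  63  69  70  46  45  45  44  42  42  48  58  90  91  72  72
   67  73  77  87  74]
 [ 73  50  61  60  70  93  90  51  45  42  47  49  69  92  94  72  76  69
   68  71  79  89  75]
 [ 57  50  73  62  69  72  80  97  83  89  78  87  99  89  73  73  70  67
   68  73  87  88  66]
 [ 51  61  66  59  71  74  66  96  83  89  84  80  75  75  77  71  68  68
   72  79  89  89  71]
 [ 64  71  59  62  83  80  64  88  82  78  84  77  79  76  71  68  68  70
   75  83  88  90  74]
 [ 70  63  62  70  86  81  64  88  86  86  73  67  69  67  68  68  77  77
   74  87  88  90  77]
 [ 62  62  77  86  86  81  65  88  88  88  86  87  88  80  83  80  84  85
   89  87  87  88  76]]
```

```bash
cat > meas.py <<'E'
from seg import *
def ell(c): return cv2.fitEllipse(c)
def gray_blob(d,roi,lo,hi,k):
    x0,y0,x1,y1=roi
    g=cv2.cvtColor(d["bgr"],cv2.COLOR_BGR2GRAY).astype(np.float32)
    g=cv2.bilateralFilter(g,7,12,3) if k else g
    m=np.zeros(g.shape,np.uint8); m[y0:y1,x0:x1]=cv2.inRange(g,lo,hi)[y0:y1,x0:x1]
    m=cv2.morphologyEx(m,cv2.MORPH_OPEN,np.ones((3,3),np.uint8))
    return max(cv2.findContours(m,cv2.RETR_EXTERNAL,cv2.CHAIN_APPROX_NONE)[0],key=cv2.contourArea)
E
python3 - <<'E'
from meas import *
s=cam("side");t=cam("top")
S={},{}
cs={"or":blob(s,(195,380,245,430),(5,150,125),(20,255,255)),
"wh":blob(s,(255,350,295,395),(0,0,122),(60,60,255)),
"gr":blob(s,(218,360,262,400),(50,50,118),(80,140,255)),
"bl":gray_blob(s,(232,310,272,352),27,60,1)}
ct={"or":blob(t,(100,225,145,265),(3,90,108),(20,255,255)),
"wh":blob(t,(138,258,170,292),(0,0,108),(60,60,255)),
"gr":blob(t,(148,228,185,265),(50,40,110),(80,90,255)),
"bl":gray_blob(t,(176,222,216,256),46,80,1)}
for k in cs:
    a,b=ell(cs[k]),ell(ct[k])
    print(k,[np.round(np.r_[e[0],e[1]],1) for e in(a,b)],tri(s,[a[0]],t,[b[0]]).round(4))
    cv2.ellipse(s["bgr"],a,(255,0,255),1);cv2.ellipse(t["bgr"],b,(255,0,255),1)
crop(s,180,300,330,480,3.3,"pics/sc2.png"); crop(t,100,215,240,315,5,"pics/tc2.png")
E
```

```text
or [array([217.8, 401.5,  25.5,  29.6]), array([118. , 246.2,  19.8,  21.7])] [[0.5251 0.3632 0.1333 0.0008]]
wh [array([274.3, 370.9,  24.7,  27.3]), array([152. , 274.9,  21.1,  22.1])] [[0.4692 0.2922 0.1419 0.0011]]
gr [array([237.7, 379.6,  20.4,  22.9]), array([164.3, 245.3,  17.7,  18.8])] [[0.5402 0.2949 0.0621 0.0014]]
bl [array([251.5, 326. ,  20. ,  23.3]), array([189. , 240.7,  24.7,  32.7])] [[0.5384 0.2295 0.1304 0.0049]]
```

View pics/sc2.png

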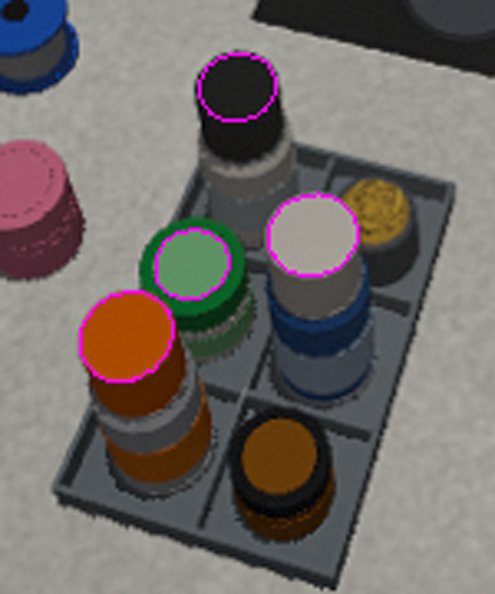

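View pics/tc2.png

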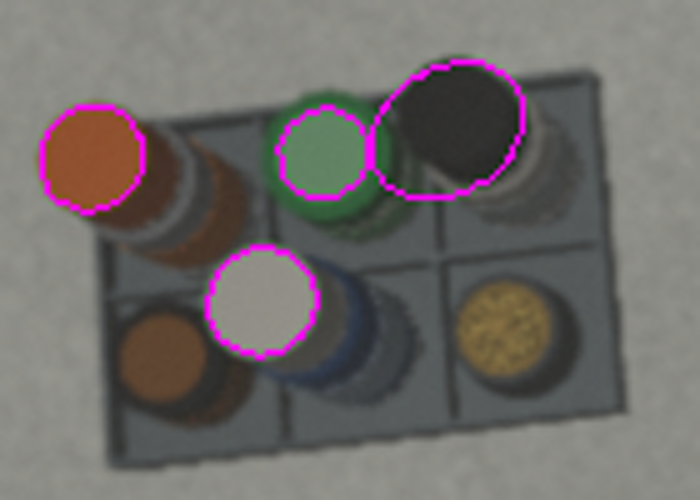

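Run:
```python
from meas import *
s=cam("side");t=cam("top")
for k in (44.5,45.5):
  c=gray_blob(t,(176,222,216,256),k,54,1); b=ell(c); print(k,b)
  print(tri(s,[(251.5,326)],t,[b[0]]).round(4), onz(t,[b[0]],.128), onz(s,[(251.5,326)],.128))
print("caddy top",onz(t,[(219.4,229.2),(225,297),(122.8,308)],.022).round(4).tolist())
print("caddy side",onz(s,[(317.3,356),(281,477.5),(197.3,449.5)],.022).round(4).tolist())
for d,n in((s,"side"),(t,"top")):
    roi=(330,165,415,250) if n=="side" else (380,245,515,320)
    c=blob(d,roi,(100,100,30),(125,255,160))
    for z in(0.01,):
        w=onz(d,c.reshape(-1,2),z)[:,:2].astype(np.float32); r=cv2.minAreaRect(w*1000); print(n,"tray",z,r)
    x0,y0,x1,y1=(255,230,375,330) if n=="side" else (255,200,380,322)
    crop(d,x0,y0,x1,y1,5,f"pics/mat_{n}.png")
```

```text
44.5 ((191.87351989746094, 239.1129913330078), (21.179340362548828, 25.422611236572266), 119.3844223022461)
[[0.5422 0.2256 0.1231 0.0033]] [[0.53950314 0.22397637 0.128     ]] [[0.54200962 0.22839794 0.128     ]]
45.5 ((191.38426208496094, 238.3575439453125), (20.634817123413086, 24.299840927124023), 96.90155029296875)
[[0.5427 0.2262 0.124  0.0017]] [[0.54095813 0.22497007 0.128     ]] [[0.54200962 0.22839794 0.128     ]]
caddy top [[0.5822, 0.1926, 0.022], [0.4415, 0.1766, 0.022], [0.4186, 0.3865, 0.022]]
caddy side [[0.4417, 0.1817, 0.022], [0.415, 0.3944, 0.022], [0.5543, 0.4088, 0.022]]
side tray 0.01 ((468.0741882324219, -269.3831787109375), (244.28663635253906, 109.818359375), 86.36962127685547)
top tray 0.01 ((469.76715087890625, -273.07196044921875), (234.38575744628906, 105.8497543334961), 86.62702941894531)
```

View pics/mat_side.png

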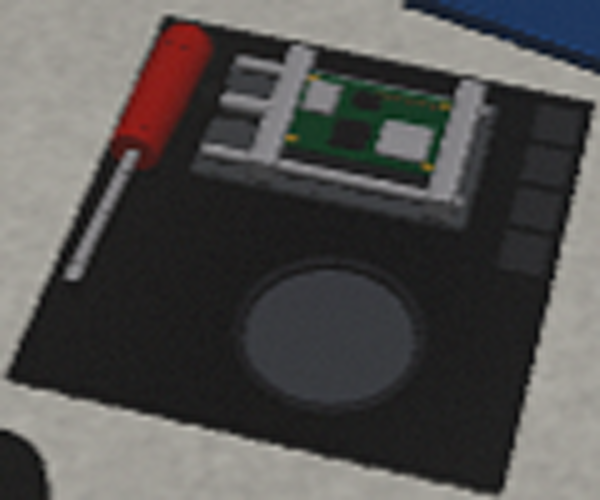

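View pics/mat_top.png

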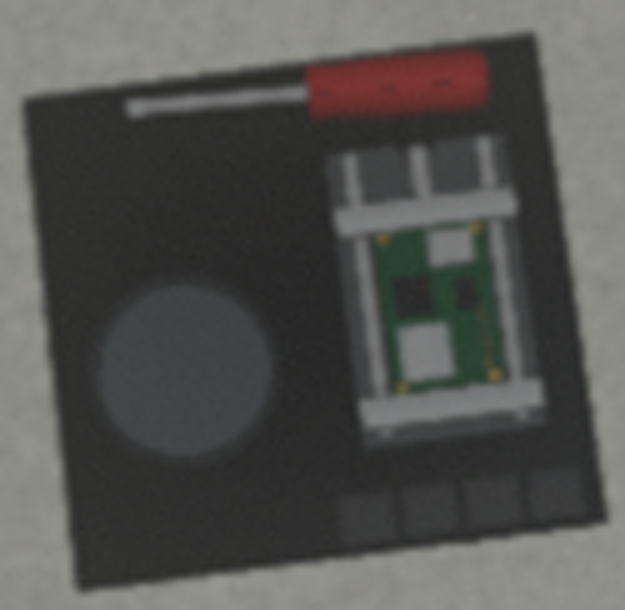

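Run:
```python
from meas import *
s=cam("side");t=cam("top")
for k,a,b,z in(("or",(217.8,401.5),(118,246.2),.135),("wh",(274.3,370.9),(152,274.9),.143),("gr",(237.7,379.6),(164.3,245.3),.061),("bl",(251.5,326),(191.4,238.4),.128)):
    print(k,onz(s,[a],z).round(4),onz(t,[b],z).round(4))
a=ell(gray_blob(s,(295,275,350,320),45,100,1)); b=ell(gray_blob(t,(270,250,315,298),57,100,1))
print("well",a,b,tri(s,[a[0]],t,[b[0]]).round(4),onz(s,[a[0]],.004).round(4),onz(t,[b[0]],.004).round(4))
cv2.ellipse(s["bgr"],a,(255,0,255),1);cv2.ellipse(t["bgr"],b,(255,0,255),1)
# mat outline
for d,n,roi in((s,"side",(255,228,380,330)),(t,"top",(255,200,380,322))):
    c=gray_blob(d,roi,0,95,0); w=onz(d,c.reshape(-1,2),.004)[:,:2].astype(np.float32); print(n,cv2.minAreaRect(w*1000))
s0=s["bgr"][230:330,255:375];t0=t["bgr"][200:322,255:380]
cv2.imwrite("pics/mat2.png",np.hstack([cv2.resize(s0,(380,400)),cv2.resize(t0,(400,400))]))
```

```text
or [[0.5241 0.3637 0.135 ]] [[0.5251 0.3626 0.135 ]]
wh [[0.4683 0.2927 0.143 ]] [[0.4695 0.2919 0.143 ]]
gr [[0.5399 0.2943 0.061 ]] [[0.541  0.2954 0.061 ]]
bl [[0.542  0.2284 0.128 ]] [[0.5409 0.2249 0.128 ]]
well ((320.4851989746094, 296.9943542480469), (25.828245162963867, 33.1759033203125), 93.46432495117188) ((291.27490234375, 273.76177978515625), (33.135101318359375, 33.69831466674805), 57.76741409301758) [[0.4905 0.0434 0.0058 0.0009]] [[0.4905 0.0422 0.004 ]] [[0.4913 0.0436 0.004 ]]
side ((516.516845703125, -7.820594787597656), (208.67640686035156, 222.08029174804688), 7.201994895935059)
top ((517.5252075195312, -8.982414245605469), (209.95358276367188, 219.0369110107422), 7.278017520904541)
```

View pics/mat2.png

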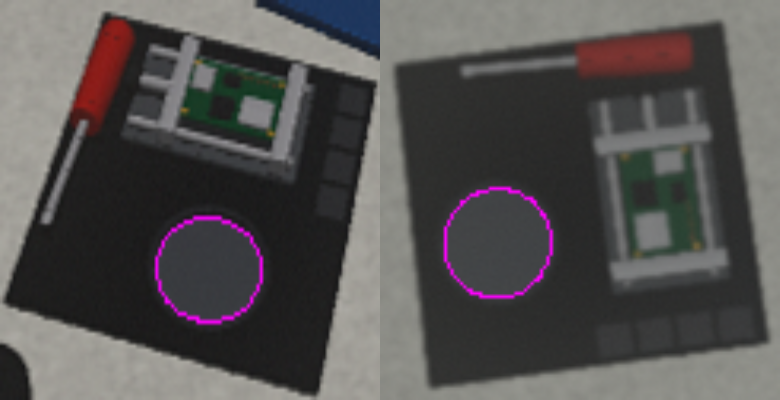

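The green-lid jar (side 238,379 / top 164,245) is the one meant. The look-alike at side (186,362) / top (172,195) is pink. The crop confirms the green jar sits back-middle. The white cap is front-middle, the orange cap back-left and the black cap back-right. Measured heights match the text within about 1–4 mm.

Turning the jaws along world x first.

>>> apply_moves:
  motion:
    - {"wy": 9.65,"gripper": 1}
    - {"wy": 9.65}
    - {"wy": 9.65}
    - {"wy": 9.65}
    - {"wy": 9.65}
    - {"wy": 9.65}
    - {"wy": 9.7}
    - {}

```text
$.motion[0]: bad value
```

```bash
cat > st.py <<'E'
from cell import ctrl
from scipy.spatial.transform import Rotation as R
s=ctrl.state(); print(s["clock"],s["q"].round(3),s["eef_pos"].round(4),"w",s["grip_width"]); print(R.from_rotvec(s["eef_rot"]).as_matrix().round(4),s["ft_force"].round(2))
E
python3 st.py
```

```text
0.6 [ 1.11   0.308  1.634  0.     1.2   -0.07 ] [0.2381 0.5779 0.4047] w 1.0040436493691958
[[ 0.3809 -0.     -0.9246]
 [ 0.9246 -0.      0.3809]
 [-0.     -1.      0.    ]] [-0.13 -0.37 -0.45]
```

>>> apply_moves:
  motion:
    - {"dx": 0,"dy": 0,"dz": 0,"wx": 0,"wy": 9.65,"wz": 0,"gripper": 1}

```text
clock: 0.72
eef_pos: [0.2381, 0.5779, 0.4047]
eef_rot: [-1.424, -0.785, 0.785]
ft_force: [0.4, -0.7, 0.4]
grip_width: 1.003
```

>>> apply_moves:
  motion:
    - {"dx": 0,"dy": 0,"dz": 0,"wx": 0,"wy": 9.65,"wz": 0,"gripper": 1}
    - {"dx": 0,"dy": 0,"dz": 0,"wx": 0,"wy": 9.65,"wz": 0,"gripper": 1}
    - {"dx": 0,"dy": 0,"dz": 0,"wx": 0,"wy": 9.65,"wz": 0,"gripper": 1}
    - {"dx": 0,"dy": 0,"dz": 0,"wx": 0,"wy": 9.65,"wz": 0,"gripper": 1}
    - {"dx": 0,"dy": 0,"dz": 0,"wx": 0,"wy": 9.65,"wz": 0,"gripper": 1}
    - {"dx": 0,"dy": 0,"dz": 0,"wx": 0,"wy": 9.7,"wz": 0,"gripper": 1}
    - {"dx": 0,"dy": 0,"dz": 0,"wx": 0,"wy": 0,"wz": 0,"gripper": 1}

```text
clock: 1.6
eef_pos: [0.2381, 0.5779, 0.4047]
eef_rot: [-1.571, -0.002, 0.002]
ft_force: [0.6, 0.2, 0.3]
grip_width: 1.001
```

```bash
python3 st.py
```

```text
1.6 [1.11  0.308 1.634 0.    1.2   1.108] [0.2381 0.5779 0.4047] w 1.0008441645228432
[[ 1.0e+00 -0.0e+00 -2.1e-03]
 [ 2.1e-03 -1.0e-04  1.0e+00]
 [-0.0e+00 -1.0e+00 -1.0e-04]] [0.59 0.23 0.31]
```

>>> apply_moves:
  motion:
    - {"dx": 0.023,"dy": 0,"dz": -0.0286,"wx": 0,"wy": 0,"wz": 0,"gripper": 1}
    - {"dx": 0.023,"dy": 0,"dz": -0.0286,"wx": 0,"wy": 0,"wz": 0,"gripper": 1}
    - {"dx": 0.023,"dy": 0,"dz": -0.0286,"wx": 0,"wy": 0,"wz": 0,"gripper": 1}
    - {"dx": 0.023,"dy": 0,"dz": -0.0286,"wx": 0,"wy": 0,"wz": 0,"gripper": 1}
    - {"dx": 0.023,"dy": 0,"dz": -0.0286,"wx": 0,"wy": 0,"wz": 0,"gripper": 1}
    - {"dx": 0.023,"dy": 0,"dz": -0.0286,"wx": 0,"wy": 0,"wz": 0,"gripper": 1}
    - {"dx": 0.023,"dy": 0,"dz": -0.0286,"wx": 0,"wy": 0,"wz": 0,"gripper": 1}
    - {"dx": 0.023,"dy": 0,"dz": -0.0286,"wx": 0,"wy": 0,"wz": 0,"gripper": 1}
    - {"dx": 0.023,"dy": 0,"dz": -0.0286,"wx": 0,"wy": 0,"wz": 0,"gripper": 1}
    - {"dx": 0.0235,"dy": 0,"dz": -0.0286,"wx": 0,"wy": 0,"wz": 0,"gripper": 1}
    - {"dx": 0,"dy": 0.03,"dz": 0,"wx": 0,"wy": 0,"wz": 0,"gripper": 1}
    - {"dx": 0,"dy": 0.03,"dz": 0,"wx": 0,"wy": 0,"wz": 0,"gripper": 1}
    - {"dx": 0,"dy": 0,"dz": 0,"wx": 0,"wy": 0,"wz": 0,"gripper": 1}

```text
clock: 3.22
eef_pos: [0.4675, 0.2911, 0.3421]
eef_rot: [-1.574, 0.003, 0.006]
ft_force: [0.3, 0.3, 0.6]
grip_width: 1.0
```

```bash
python3 st.py
python3 - <<'E'
from h import *
s=cam("side");t=cam("top")
a=s["bgr"][240:480,170:410]; b=t["bgr"][200:320,80:240]
cv2.imwrite("pics/a1.png",np.hstack([cv2.resize(a,(400,400)),cv2.resize(b,(400,300)) if 0 else cv2.copyMakeBorder(cv2.resize(b,(400,300)),0,100,0,0,0)]))
E
```

```text
3.225 [ 0.478  0.238  1.861 -0.     1.049  0.476] [0.4675 0.2911 0.3421] w 1.0002133226326142
[[ 1.     -0.0056 -0.0021]
 [ 0.002  -0.0029  1.    ]
 [-0.0056 -1.     -0.0029]] [0.28 0.34 0.63]
```

View pics/a1.png

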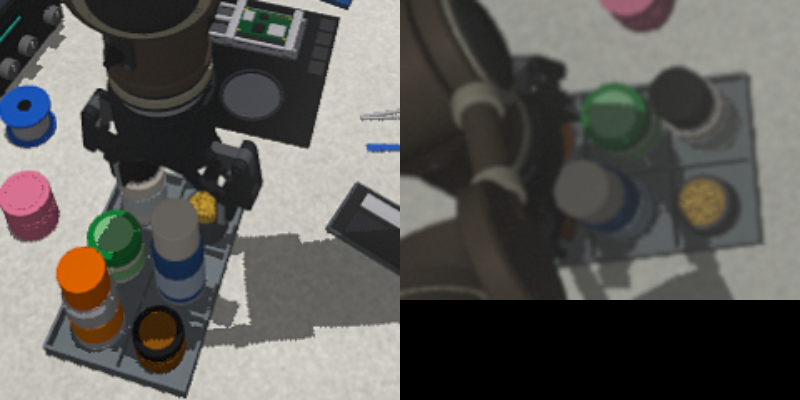

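Run:
```python
from h import *
s=cam("side");t=cam("top")
P=[(.4675+dx-.0056*.16,.2911,z) for z in(.2,.182,.17) for dx in(-.05,0,.05)]
print(proj(s,P).round(0).tolist()); print(proj(t,P).round(0).tolist())
crop(s,200,270,340,370,5,"pics/a2.png")
```

```text
[[307.0, 364.0], [274.0, 351.0], [242.0, 339.0], [307.0, 370.0], [274.0, 357.0], [243.0, 345.0], [307.0, 374.0], [275.0, 362.0], [244.0, 349.0]]
[[141.0, 301.0], [143.0, 272.0], [144.0, 244.0], [144.0, 302.0], [146.0, 273.0], [147.0, 246.0], [146.0, 302.0], [148.0, 274.0], [149.0, 247.0]]
```

View pics/a2.png

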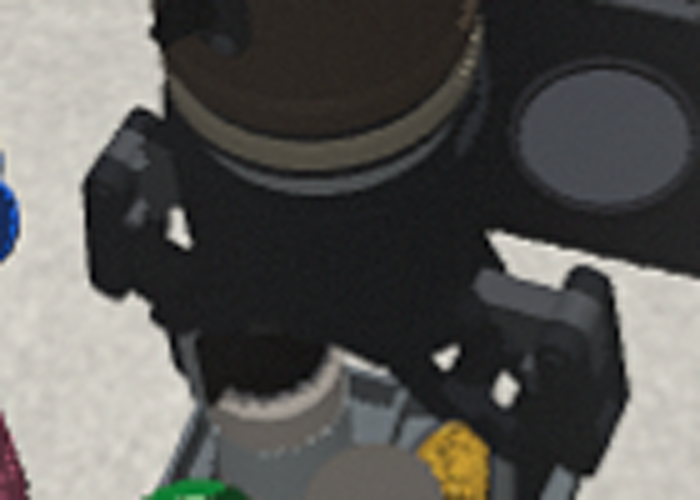

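>>> apply_moves:
  motion:
    - {"dx": 0,"dy": 0.02,"dz": 0,"wx": 0,"wy": 0,"wz": 0,"gripper": 1}
    - {"dx": 0,"dy": 0.02,"dz": 0,"wx": 0,"wy": 0,"wz": 0,"gripper": 1}
    - {"dx": 0,"dy": 0.022,"dz": 0,"wx": 0,"wy": 0,"wz": 0,"gripper": 1}
    - {"dx": 0,"dy": 0,"dz": 0,"wx": 0,"wy": 0,"wz": 0,"gripper": 1}
    - {"dx": 0,"dy": 0,"dz": 0,"wx": 0,"wy": 0,"wz": 0,"gripper": 1}

```text
clock: 4.05
eef_pos: [0.4693, 0.2924, 0.2842]
eef_rot: [-1.57, -0.002, -0.001]
ft_force: [0.5, -0.3, 0.3]
grip_width: 0.997
```

```bash
python3 st.py
python3 - <<'E'
from h import *
s=cam("side");t=cam("top")
crop(s,200,300,340,440,4,"pics/a3.png")
E
```

```text
4.05 [0.478 0.318 1.893 0.    0.928 0.478] [0.4693 0.2924 0.2842] w 0.9968054448261202
[[ 1.0e+00  2.4e-03 -6.0e-04]
 [ 6.0e-04  1.2e-03  1.0e+00]
 [ 2.4e-03 -1.0e+00  1.2e-03]] [ 0.47 -0.3   0.25]
```

View pics/a3.png

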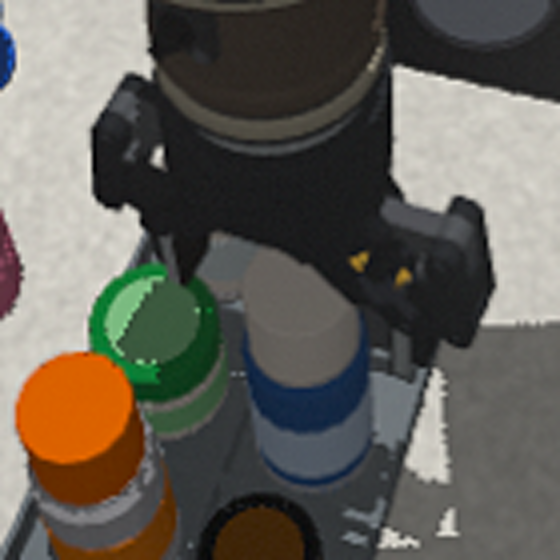

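>>> apply_moves:
  motion:
    - {"dx": 0,"dy": 0,"dz": 0,"wx": 0,"wy": 0,"wz": 0,"gripper": -1}
    - {"dx": 0,"dy": 0,"dz": 0,"wx": 0,"wy": 0,"wz": 0,"gripper": -1}
    - {"dx": 0,"dy": 0,"dz": 0,"wx": 0,"wy": 0,"wz": 0,"gripper": -1}
    - {"dx": 0,"dy": 0,"dz": 0,"wx": 0,"wy": 0,"wz": 0,"gripper": -1}
    - {"dx": 0,"dy": 0,"dz": 0,"wx": 0,"wy": 0,"wz": 0,"gripper": -1}
    - {"dx": 0,"dy": 0,"dz": 0,"wx": 0,"wy": 0,"wz": 0,"gripper": -1}
    - {"dx": 0,"dy": -0.01,"dz": 0,"wx": 0,"wy": 0,"wz": 0,"gripper": -1}
    - {"dx": 0,"dy": -0.02,"dz": 0,"wx": 0,"wy": 0,"wz": 0,"gripper": -1}
    - {"dx": 0,"dy": 0,"dz": 0,"wx": 0,"wy": 0,"wz": 0,"gripper": -1}

```text
clock: 5.28
eef_pos: [0.469, 0.2921, 0.3137]
eef_rot: [-1.57, -0.002, -0.001]
ft_force: [-0.0, 0.3, -1.1]
grip_width: 0.485
```

```bash
python3 st.py
python3 - <<'E'
from h import *
s=cam("side");t=cam("top")
crop(s,200,270,340,440,3.5,"pics/a4.png")
E
```

```text
5.275 [ 0.478  0.276  1.878 -0.     0.985  0.478] [0.469  0.2921 0.3137] w 0.4851423852612668
[[ 1.0e+00  1.9e-03 -2.0e-04]
 [ 2.0e-04  1.0e-03  1.0e+00]
 [ 1.9e-03 -1.0e+00  1.0e-03]] [-0.04  0.34 -1.14]
```

View pics/a4.png

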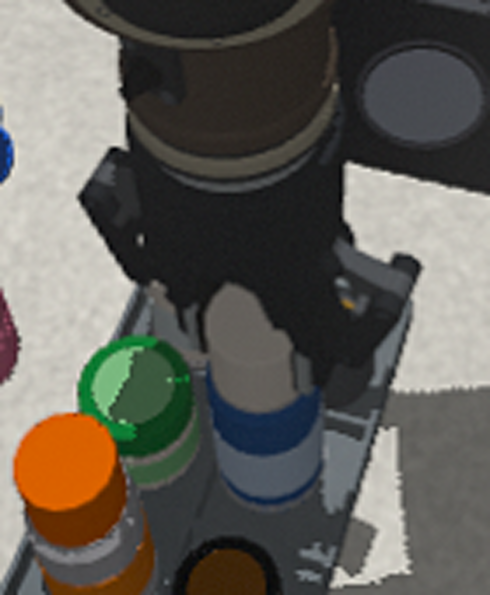

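>>> apply_moves:
  motion:
    - {"dx": 0,"dy": -0.026,"dz": 0,"wx": 0,"wy": 0,"wz": 0,"gripper": -1}
    - {"dx": 0,"dy": -0.026,"dz": 0,"wx": 0,"wy": 0,"wz": 0,"gripper": -1}
    - {"dx": 0,"dy": -0.026,"dz": 0,"wx": 0,"wy": 0,"wz": 0,"gripper": -1}
    - {"dx": 0,"dy": -0.026,"dz": 0,"wx": 0,"wy": 0,"wz": 0,"gripper": -1}
    - {"dx": 0,"dy": -0.026,"dz": 0,"wx": 0,"wy": 0,"wz": 0,"gripper": -1}
    - {"dx": 0,"dy": 0,"dz": -0.01,"wx": 0,"wy": 0,"wz": 0,"gripper": -1}
    - {"dx": 0,"dy": 0,"dz": -0.02,"wx": 0,"wy": 0,"wz": 0,"gripper": -1}
    - {"dx": 0,"dy": 0,"dz": -0.03,"wx": 0,"wy": 0,"wz": 0,"gripper": -1}
    - {"dx": 0,"dy": 0,"dz": -0.03,"wx": 0,"wy": 0,"wz": 0,"gripper": -1}
    - {"dx": 0,"dy": 0,"dz": -0.03,"wx": 0,"wy": 0,"wz": 0,"gripper": -1}
    - {"dx": 0,"dy": 0,"dz": -0.03,"wx": 0,"wy": 0,"wz": 0,"gripper": -1}
    - {"dx": 0,"dy": 0,"dz": -0.03,"wx": 0,"wy": 0,"wz": 0,"gripper": -1}
    - {"dx": 0,"dy": 0,"dz": -0.03,"wx": 0,"wy": 0,"wz": 0,"gripper": -1}
    - {"dx": 0,"dy": 0,"dz": -0.03,"wx": 0,"wy": 0,"wz": 0,"gripper": -1}
    - {"dx": 0,"dy": 0,"dz": -0.03,"wx": 0,"wy": 0,"wz": 0,"gripper": -1}
    - {"dx": 0,"dy": 0,"dz": -0.03,"wx": 0,"wy": 0,"wz": 0,"gripper": -1}
    - {"dx": 0,"dy": 0,"dz": -0.03,"wx": 0,"wy": 0,"wz": 0,"gripper": -1}
    - {"dx": 0,"dy": 0,"dz": -0.03,"wx": 0,"wy": 0,"wz": 0,"gripper": -1}
    - {"dx": 0,"dy": 0,"dz": -0.03,"wx": 0,"wy": 0,"wz": 0,"gripper": -1}
    - {"dx": 0,"dy": 0,"dz": -0.03,"wx": 0,"wy": 0,"wz": 0,"gripper": -1}

```text
clock: 7.88
eef_pos: [0.467, -0.1297, 0.4403]
eef_rot: [-1.57, 0.004, 0.003]
ft_force: [0.3, -0.0, -0.6]
grip_width: 0.485
```

>>> apply_moves:
  motion:
    - {"dx": 0,"dy": 0,"dz": -0.03,"wx": 0,"wy": 0,"wz": 0,"gripper": -1}
    - {"dx": 0,"dy": 0,"dz": -0.03,"wx": 0,"wy": 0,"wz": 0,"gripper": -1}
    - {"dx": 0,"dy": 0,"dz": -0.03,"wx": 0,"wy": 0,"wz": 0,"gripper": -1}
    - {"dx": 0,"dy": 0,"dz": -0.03,"wx": 0,"wy": 0,"wz": 0,"gripper": -1}
    - {"dx": 0,"dy": 0,"dz": -0.03,"wx": 0,"wy": 0,"wz": 0,"gripper": -1}
    - {"dx": -0.004,"dy": 0,"dz": -0.03,"wx": 0,"wy": 0,"wz": 0,"gripper": -1}
    - {"dx": 0,"dy": 0,"dz": -0.02,"wx": 0,"wy": 0,"wz": 0,"gripper": -1}
    - {"dx": 0,"dy": 0,"dz": -0.018,"wx": 0,"wy": 0,"wz": 0,"gripper": -1}
    - {"dx": 0,"dy": 0,"dz": 0,"wx": 0,"wy": 0,"wz": 0,"gripper": -1}
    - {"dx": 0,"dy": 0,"dz": 0,"wx": 0,"wy": 0,"wz": 0,"gripper": -1}
    - {"dx": 0,"dy": 0,"dz": 0,"wx": 0,"wy": 0,"wz": 0,"gripper": -1}

```text
clock: 9.25
eef_pos: [0.4649, -0.3452, 0.4427]
eef_rot: [-1.57, -0.001, 0.001]
ft_force: [0.4, -0.3, -1.1]
grip_width: 0.486
```

```bash
python3 st.py
```

```text
9.25 [-0.714  0.187  1.706  0.     1.249 -0.715] [ 0.4649 -0.3452  0.4427] w 0.4864410087760786
[[ 1.0e+00 -0.0e+00 -1.2e-03]
 [ 1.2e-03  4.0e-04  1.0e+00]
 [-0.0e+00 -1.0e+00  4.0e-04]] [ 0.38 -0.33 -1.12]
```

>>> apply_moves:
  motion:
    - {"dx": 0,"dy": 0.03,"dz": 0,"wx": 0,"wy": 0,"wz": 0,"gripper": -1}
    - {"dx": 0,"dy": 0.03,"dz": 0,"wx": 0,"wy": 0,"wz": 0,"gripper": -1}
    - {"dx": 0,"dy": 0.03,"dz": 0,"wx": 0,"wy": 0,"wz": 0,"gripper": -1}
    - {"dx": 0,"dy": 0.03,"dz": 0,"wx": 0,"wy": 0,"wz": 0,"gripper": -1}
    - {"dx": 0,"dy": 0.02,"dz": 0,"wx": 0,"wy": 0,"wz": 0,"gripper": -1}
    - {"dx": 0,"dy": 0.012,"dz": 0,"wx": 0,"wy": 0,"wz": 0,"gripper": -1}
    - {"dx": 0,"dy": 0.007,"dz": 0,"wx": 0,"wy": 0,"wz": 0,"gripper": -1}
    - {"dx": 0,"dy": 0,"dz": 0,"wx": 0,"wy": 0,"wz": 0,"gripper": -1}
    - {"dx": 0,"dy": 0,"dz": 0,"wx": 0,"wy": 0,"wz": 0,"gripper": -1}

```text
clock: 10.38
eef_pos: [0.4651, -0.3463, 0.2845]
eef_rot: [-1.572, -0.001, -0.001]
ft_force: [0.5, -0.4, -2.4]
grip_width: 0.482
```

```bash
python3 st.py
python3 - <<'E'
from h import *
s=cam("side");t=cam("top")
crop(s,300,100,440,270,3.5,"pics/b1.png");crop(t,370,180,530,330,4,"pics/b2.png")
E
```

```text
10.375 [-0.715  0.364  1.829  0.     0.947 -0.715] [ 0.4651 -0.3463  0.2845] w 0.4823009633719105
[[ 1.0e+00  1.1e-03 -2.0e-04]
 [ 2.0e-04 -1.0e-03  1.0e+00]
 [ 1.1e-03 -1.0e+00 -1.0e-03]] [ 0.5  -0.44 -2.35]
```

View pics/b1.png

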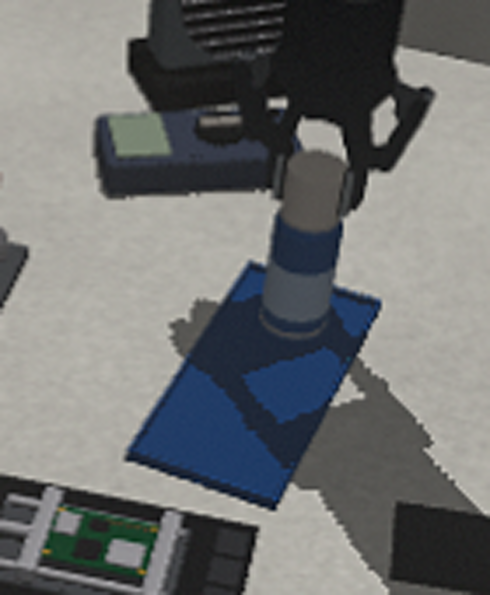

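View pics/b2.png

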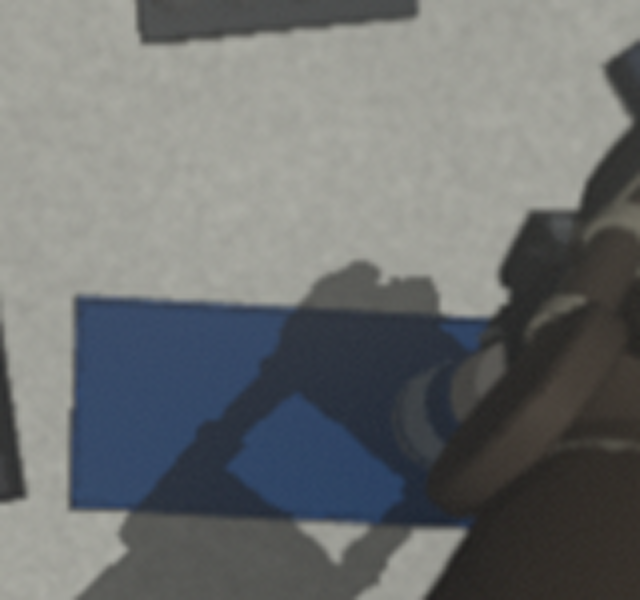

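>>> apply_moves:
  motion:
    - {"dx": 0,"dy": 0.0015,"dz": 0,"wx": 0,"wy": 0,"wz": 0,"gripper": -1}
    - {"dx": 0,"dy": 0,"dz": 0,"wx": 0,"wy": 0,"wz": 0,"gripper": -1}
    - {"dx": 0,"dy": 0,"dz": 0,"wx": 0,"wy": 0,"wz": 0,"gripper": 1}
    - {"dx": 0,"dy": 0,"dz": 0,"wx": 0,"wy": 0,"wz": 0,"gripper": 1}
    - {"dx": 0,"dy": 0,"dz": 0,"wx": 0,"wy": 0,"wz": 0,"gripper": 1}
    - {"dx": 0,"dy": 0,"dz": 0,"wx": 0,"wy": 0,"wz": 0,"gripper": 1}
    - {"dx": 0,"dy": 0,"dz": 0,"wx": 0,"wy": 0,"wz": 0,"gripper": 1}
    - {"dx": 0,"dy": -0.01,"dz": 0,"wx": 0,"wy": 0,"wz": 0,"gripper": 1}
    - {"dx": 0,"dy": -0.02,"dz": 0,"wx": 0,"wy": 0,"wz": 0,"gripper": 1}
    - {"dx": 0,"dy": -0.03,"dz": 0,"wx": 0,"wy": 0,"wz": 0,"gripper": 1}
    - {"dx": 0,"dy": -0.03,"dz": 0,"wx": 0,"wy": 0,"wz": 0,"gripper": 1}
    - {"dx": 0,"dy": 0,"dz": 0,"wx": 0,"wy": 0,"wz": 0,"gripper": 1}

```text
clock: 11.98
eef_pos: [0.4658, -0.347, 0.3761]
eef_rot: [-1.576, -0.005, -0.004]
ft_force: [0.2, 0.3, -0.3]
grip_width: 0.999
```

>>> apply_moves:
  motion:
    - {"dx": 0.003,"dy": 0,"dz": 0.036,"wx": 0,"wy": 0,"wz": 0,"gripper": 1}
    - {"dx": 0.003,"dy": 0,"dz": 0.036,"wx": 0,"wy": 0,"wz": 0,"gripper": 1}
    - {"dx": 0.003,"dy": 0,"dz": 0.036,"wx": 0,"wy": 0,"wz": 0,"gripper": 1}
    - {"dx": 0.003,"dy": 0,"dz": 0.036,"wx": 0,"wy": 0,"wz": 0,"gripper": 1}
    - {"dx": 0.003,"dy": 0,"dz": 0.036,"wx": 0,"wy": 0,"wz": 0,"gripper": 1}
    - {"dx": 0.003,"dy": 0,"dz": 0.036,"wx": 0,"wy": 0,"wz": 0,"gripper": 1}
    - {"dx": 0.003,"dy": 0,"dz": 0.036,"wx": 0,"wy": 0,"wz": 0,"gripper": 1}
    - {"dx": 0.003,"dy": 0,"dz": 0.036,"wx": 0,"wy": 0,"wz": 0,"gripper": 1}
    - {"dx": 0.003,"dy": 0,"dz": 0.036,"wx": 0,"wy": 0,"wz": 0,"gripper": 1}
    - {"dx": 0.003,"dy": 0,"dz": 0.036,"wx": 0,"wy": 0,"wz": 0,"gripper": 1}
    - {"dx": 0.003,"dy": 0,"dz": 0.036,"wx": 0,"wy": 0,"wz": 0,"gripper": 1}
    - {"dx": 0.003,"dy": 0,"dz": 0.036,"wx": 0,"wy": 0,"wz": 0,"gripper": 1}
    - {"dx": 0.003,"dy": 0,"dz": 0.036,"wx": 0,"wy": 0,"wz": 0,"gripper": 1}
    - {"dx": 0.003,"dy": 0,"dz": 0.036,"wx": 0,"wy": 0,"wz": 0,"gripper": 1}
    - {"dx": 0.003,"dy": 0,"dz": 0.036,"wx": 0,"wy": 0,"wz": 0,"gripper": 1}
    - {"dx": 0.003,"dy": 0,"dz": 0.036,"wx": 0,"wy": 0,"wz": 0,"gripper": 1}
    - {"dx": 0.003,"dy": 0,"dz": 0.036,"wx": 0,"wy": 0,"wz": 0,"gripper": 1}
    - {"dx": 0.003,"dy": 0,"dz": 0.036,"wx": 0,"wy": 0,"wz": 0,"gripper": 1}
    - {"dx": 0.003,"dy": 0,"dz": 0.036,"wx": 0,"wy": 0,"wz": 0,"gripper": 1}
    - {"dx": 0.003,"dy": 0,"dz": 0.025,"wx": 0,"wy": 0,"wz": 0,"gripper": 1}

```text
clock: 14.48
eef_pos: [0.5241, 0.3643, 0.3707]
eef_rot: [-1.572, 0.001, 0.002]
ft_force: [0.1, 0.2, -0.2]
grip_width: 1.0
```

>>> apply_moves:
  motion:
    - {"dx": 0,"dy": 0,"dz": 0,"wx": 0,"wy": 0,"wz": 0,"gripper": 1}
    - {"dx": 0,"dy": 0,"dz": 0,"wx": 0,"wy": 0,"wz": 0,"gripper": 1}
    - {"dx": 0,"dy": 0,"dz": 0,"wx": 0,"wy": 0,"wz": 0,"gripper": 1}

```text
clock: 14.85
eef_pos: [0.5246, 0.3618, 0.3717]
eef_rot: [-1.572, 0.001, 0.0]
ft_force: [0.9, 0.7, 0.0]
grip_width: 1.002
```

```bash
python3 st.py
python3 - <<'E'
from h import *
s=cam("side");t=cam("top")
a=cv2.resize(s["bgr"][100:270,300:440],(400,486));b=cv2.resize(s["bgr"][300:480,180:330],(400,486))
cv2.imwrite("pics/c1.png",np.hstack([a,b]))
E
```

```text
14.85 [ 0.536  0.362  1.631 -0.     1.149  0.537] [0.5246 0.3618 0.3717] w 1.0021061097186115
[[ 1.e+00 -9.e-04  8.e-04]
 [-8.e-04 -9.e-04  1.e+00]
 [-9.e-04 -1.e+00 -9.e-04]] [0.86 0.69 0.04]
```

View pics/c1.png

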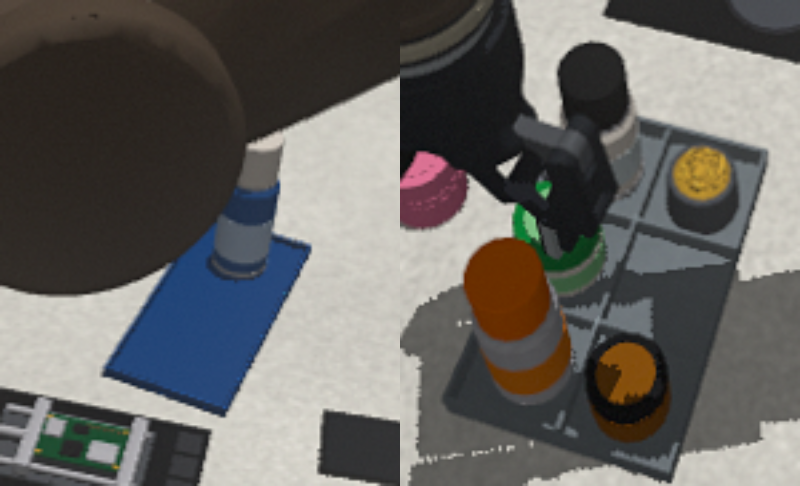

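>>> apply_moves:
  motion:
    - {"dx": 0,"dy": 0.03,"dz": 0.001,"wx": 0,"wy": 0,"wz": 0,"gripper": 1}
    - {"dx": 0,"dy": 0.03,"dz": 0,"wx": 0,"wy": 0,"wz": 0,"gripper": 1}
    - {"dx": 0,"dy": 0.02,"dz": 0,"wx": 0,"wy": 0,"wz": 0,"gripper": 1}
    - {"dx": 0,"dy": 0.017,"dz": 0,"wx": 0,"wy": 0,"wz": 0,"gripper": 1}
    - {"dx": 0,"dy": 0,"dz": 0,"wx": 0,"wy": 0,"wz": 0,"gripper": 1}
    - {"dx": 0,"dy": 0,"dz": 0,"wx": 0,"wy": 0,"wz": 0,"gripper": 1}

```text
clock: 15.7
eef_pos: [0.5251, 0.3642, 0.2761]
eef_rot: [-1.57, -0.001, -0.001]
ft_force: [1.1, 0.4, -0.1]
grip_width: 1.0
```

```bash
python3 st.py
python3 - <<'E'
from h import *
s=cam("side")
crop(s,150,300,330,480,3.3,"pics/c2.png")
E
```

```text
15.7 [0.538 0.474 1.686 0.    0.98  0.538] [0.5251 0.3642 0.2761] w 1.000063160142512
[[ 1.0e+00  1.5e-03 -1.0e-04]
 [ 1.0e-04  9.0e-04  1.0e+00]
 [ 1.5e-03 -1.0e+00  9.0e-04]] [ 1.14  0.43 -0.14]
```

View pics/c2.png

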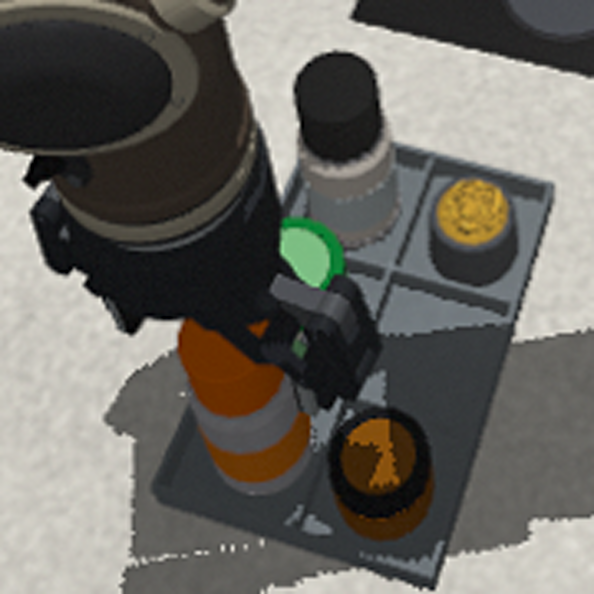

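>>> apply_moves:
  motion:
    - {"dx": 0,"dy": 0,"dz": 0,"wx": 0,"wy": 0,"wz": 0,"gripper": -1}
    - {"dx": 0,"dy": 0,"dz": 0,"wx": 0,"wy": 0,"wz": 0,"gripper": -1}
    - {"dx": 0,"dy": 0,"dz": 0,"wx": 0,"wy": 0,"wz": 0,"gripper": -1}
    - {"dx": 0,"dy": 0,"dz": 0,"wx": 0,"wy": 0,"wz": 0,"gripper": -1}
    - {"dx": 0,"dy": 0,"dz": 0,"wx": 0,"wy": 0,"wz": 0,"gripper": -1}
    - {"dx": 0,"dy": 0,"dz": 0,"wx": 0,"wy": 0,"wz": 0,"gripper": -1}
    - {"dx": 0,"dy": -0.01,"dz": 0,"wx": 0,"wy": 0,"wz": 0,"gripper": -1}
    - {"dx": 0,"dy": -0.02,"dz": 0,"wx": 0,"wy": 0,"wz": 0,"gripper": -1}
    - {"dx": 0,"dy": -0.03,"dz": 0,"wx": 0,"wy": 0,"wz": 0,"gripper": -1}
    - {"dx": 0,"dy": -0.03,"dz": 0,"wx": 0,"wy": 0,"wz": 0,"gripper": -1}
    - {"dx": 0,"dy": -0.03,"dz": 0,"wx": 0,"wy": 0,"wz": 0,"gripper": -1}
    - {"dx": 0,"dy": -0.03,"dz": 0,"wx": 0,"wy": 0,"wz": 0,"gripper": -1}
    - {"dx": 0,"dy": 0,"dz": 0,"wx": 0,"wy": 0,"wz": 0,"gripper": -1}
    - {"dx": 0,"dy": 0,"dz": 0,"wx": 0,"wy": 0,"wz": 0,"gripper": -1}

```text
clock: 17.5
eef_pos: [0.5242, 0.3636, 0.4242]
eef_rot: [-1.572, 0.001, 0.001]
ft_force: [-1.0, -0.7, -2.4]
grip_width: 0.483
```

```bash
python3 st.py
python3 - <<'E'
from h import *
s=cam("side")
crop(s,130,240,330,480,2.4,"pics/c3.png")
E
```

```text
17.5 [ 0.538  0.317  1.582 -0.     1.245  0.538] [0.5242 0.3636 0.4242] w 0.48277913521139537
[[ 1.0e+00 -1.4e-03 -2.0e-04]
 [ 2.0e-04 -9.0e-04  1.0e+00]
 [-1.4e-03 -1.0e+00 -9.0e-04]] [-0.96 -0.72 -2.37]
```

View pics/c3.png

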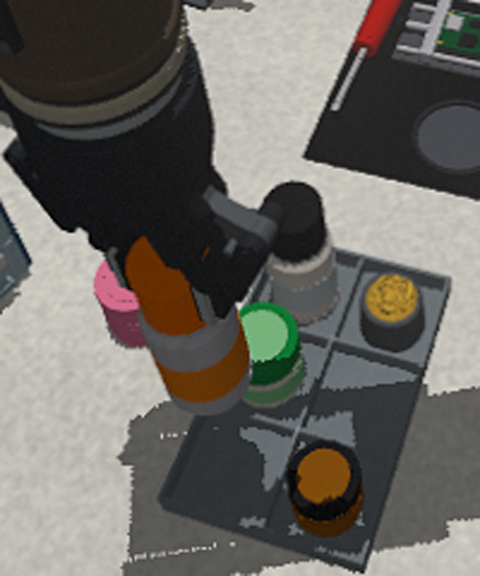

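>>> apply_moves:
  motion:
    - {"dx": 0,"dy": 0,"dz": -0.015,"wx": 0,"wy": 0,"wz": 0,"gripper": -1}
    - {"dx": -0.003,"dy": 0,"dz": -0.025,"wx": 0,"wy": 0,"wz": 0,"gripper": -1}
    - {"dx": -0.003,"dy": 0,"dz": -0.03,"wx": 0,"wy": 0,"wz": 0,"gripper": -1}
    - {"dx": -0.003,"dy": 0,"dz": -0.03,"wx": 0,"wy": 0,"wz": 0,"gripper": -1}
    - {"dx": -0.003,"dy": 0,"dz": -0.03,"wx": 0,"wy": 0,"wz": 0,"gripper": -1}
    - {"dx": -0.003,"dy": 0,"dz": -0.03,"wx": 0,"wy": 0,"wz": 0,"gripper": -1}
    - {"dx": -0.003,"dy": 0,"dz": -0.03,"wx": 0,"wy": 0,"wz": 0,"gripper": -1}
    - {"dx": -0.003,"dy": 0,"dz": -0.03,"wx": 0,"wy": 0,"wz": 0,"gripper": -1}
    - {"dx": -0.003,"dy": 0,"dz": -0.03,"wx": 0,"wy": 0,"wz": 0,"gripper": -1}
    - {"dx": -0.003,"dy": 0,"dz": -0.03,"wx": 0,"wy": 0,"wz": 0,"gripper": -1}
    - {"dx": -0.003,"dy": 0,"dz": -0.03,"wx": 0,"wy": 0,"wz": 0,"gripper": -1}
    - {"dx": -0.003,"dy": 0,"dz": -0.03,"wx": 0,"wy": 0,"wz": 0,"gripper": -1}
    - {"dx": -0.003,"dy": 0,"dz": -0.03,"wx": 0,"wy": 0,"wz": 0,"gripper": -1}
    - {"dx": -0.003,"dy": 0,"dz": -0.03,"wx": 0,"wy": 0,"wz": 0,"gripper": -1}
    - {"dx": -0.003,"dy": 0,"dz": -0.03,"wx": 0,"wy": 0,"wz": 0,"gripper": -1}
    - {"dx": -0.003,"dy": 0,"dz": -0.03,"wx": 0,"wy": 0,"wz": 0,"gripper": -1}
    - {"dx": -0.003,"dy": 0,"dz": -0.03,"wx": 0,"wy": 0,"wz": 0,"gripper": -1}
    - {"dx": -0.003,"dy": 0,"dz": -0.03,"wx": 0,"wy": 0,"wz": 0,"gripper": -1}
    - {"dx": -0.003,"dy": 0,"dz": -0.03,"wx": 0,"wy": 0,"wz": 0,"gripper": -1}
    - {"dx": -0.001,"dy": 0,"dz": -0.03,"wx": 0,"wy": 0,"wz": 0,"gripper": -1}

```text
clock: 20.05
eef_pos: [0.4684, -0.2173, 0.4239]
eef_rot: [-1.57, 0.002, 0.002]
ft_force: [0.5, 0.2, -2.1]
grip_width: 0.486
```

>>> apply_moves:
  motion:
    - {"dx": 0,"dy": 0,"dz": -0.03,"wx": 0,"wy": 0,"wz": 0,"gripper": -1}
    - {"dx": 0,"dy": 0,"dz": -0.025,"wx": 0,"wy": 0,"wz": 0,"gripper": -1}
    - {"dx": 0,"dy": 0,"dz": 0,"wx": 0,"wy": 0,"wz": 0,"gripper": -1}
    - {"dx": 0,"dy": 0,"dz": 0,"wx": 0,"wy": 0,"wz": 0,"gripper": -1}
    - {"dx": 0,"dy": 0,"dz": 0,"wx": 0,"wy": 0,"wz": 0,"gripper": -1}

```text
clock: 20.68
eef_pos: [0.4695, -0.2703, 0.4248]
eef_rot: [-1.57, -0.0, 0.001]
ft_force: [0.3, -0.8, -1.6]
grip_width: 0.486
```

```bash
python3 st.py
python3 - <<'E'
from h import *
s=cam("side")
crop(s,300,60,460,270,2.5,"pics/c4.png")
E
```

```text
20.675 [-0.603  0.129  1.81   0.     1.204 -0.604] [ 0.4695 -0.2703  0.4248] w 0.4864418326470514
[[ 1.e+00 -8.e-04 -9.e-04]
 [ 9.e-04  8.e-04  1.e+00]
 [-8.e-04 -1.e+00  8.e-04]] [ 0.27 -0.76 -1.62]
```

View pics/c4.png

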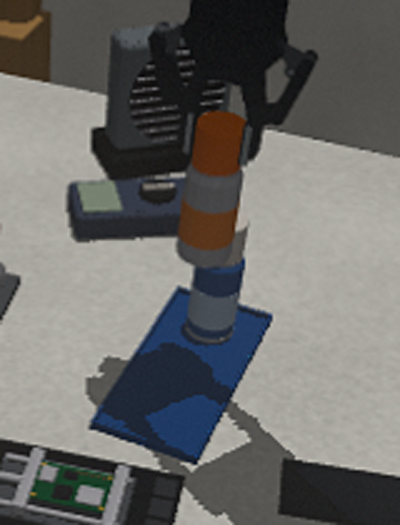

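>>> apply_moves:
  motion:
    - {"dx": 0,"dy": 0.03,"dz": 0,"wx": 0,"wy": 0,"wz": 0,"gripper": -1}
    - {"dx": 0,"dy": 0.03,"dz": 0,"wx": 0,"wy": 0,"wz": 0,"gripper": -1}
    - {"dx": 0,"dy": 0.03,"dz": 0,"wx": 0,"wy": 0,"wz": 0,"gripper": -1}
    - {"dx": 0,"dy": 0.03,"dz": 0,"wx": 0,"wy": 0,"wz": 0,"gripper": -1}
    - {"dx": 0,"dy": 0.02,"dz": 0,"wx": 0,"wy": 0,"wz": 0,"gripper": -1}
    - {"dx": 0,"dy": 0.0095,"dz": 0,"wx": 0,"wy": 0,"wz": 0,"gripper": -1}
    - {"dx": 0,"dy": 0,"dz": 0,"wx": 0,"wy": 0,"wz": 0,"gripper": -1}
    - {"dx": 0,"dy": 0,"dz": 0,"wx": 0,"wy": 0,"wz": 0,"gripper": -1}
    - {"dx": 0,"dy": 0,"dz": 0,"wx": 0,"wy": 0,"wz": 0,"gripper": -1}

```text
clock: 21.85
eef_pos: [0.47, -0.271, 0.2761]
eef_rot: [-1.571, -0.001, -0.0]
ft_force: [0.1, 0.2, -1.2]
grip_width: 0.483
```

```bash
python3 st.py
python3 - <<'E'
from h import *
s=cam("side")
crop(s,300,60,460,270,2.5,"pics/c5.png")
E
```

```text
21.85 [-0.603  0.313  1.921  0.     0.907 -0.604] [ 0.47   -0.271   0.2761] w 0.4833200887802815
[[ 1.e+00  8.e-04 -4.e-04]
 [ 4.e-04 -4.e-04  1.e+00]
 [ 8.e-04 -1.e+00 -5.e-04]] [ 0.14  0.24 -1.24]
```

View pics/c5.png

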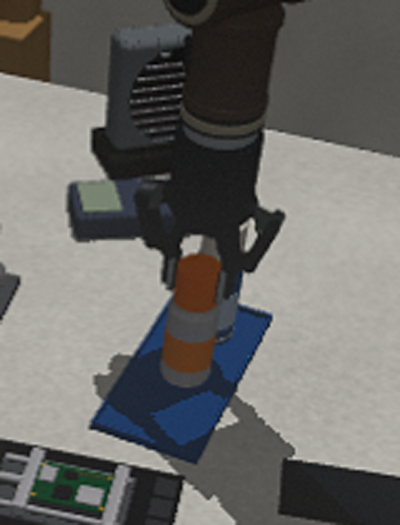

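>>> apply_moves:
  motion:
    - {"dx": 0,"dy": 0.001,"dz": 0,"wx": 0,"wy": 0,"wz": 0,"gripper": -1}
    - {"dx": 0,"dy": 0,"dz": 0,"wx": 0,"wy": 0,"wz": 0,"gripper": 1}
    - {"dx": 0,"dy": 0,"dz": 0,"wx": 0,"wy": 0,"wz": 0,"gripper": 1}
    - {"dx": 0,"dy": 0,"dz": 0,"wx": 0,"wy": 0,"wz": 0,"gripper": 1}
    - {"dx": 0,"dy": 0,"dz": 0,"wx": 0,"wy": 0,"wz": 0,"gripper": 1}
    - {"dx": 0,"dy": 0,"dz": 0,"wx": 0,"wy": 0,"wz": 0,"gripper": 1}
    - {"dx": 0,"dy": -0.01,"dz": 0,"wx": 0,"wy": 0,"wz": 0,"gripper": 1}
    - {"dx": 0,"dy": -0.02,"dz": 0,"wx": 0,"wy": 0,"wz": 0,"gripper": 1}
    - {"dx": 0,"dy": -0.03,"dz": 0,"wx": 0,"wy": 0,"wz": 0,"gripper": 1}
    - {"dx": 0,"dy": -0.03,"dz": 0,"wx": 0,"wy": 0,"wz": 0,"gripper": 1}
    - {"dx": 0,"dy": 0,"dz": 0,"wx": 0,"wy": 0,"wz": 0,"gripper": 1}

```text
clock: 23.28
eef_pos: [0.4709, -0.2719, 0.3683]
eef_rot: [-1.575, -0.005, -0.005]
ft_force: [0.5, -0.4, 0.2]
grip_width: 0.997
```

>>> apply_moves:
  motion:
    - {"dx": 0.0045,"dy": 0,"dz": 0.031,"wx": 0,"wy": 0,"wz": 0,"gripper": 1}
    - {"dx": 0.0045,"dy": 0,"dz": 0.031,"wx": 0,"wy": 0,"wz": 0,"gripper": 1}
    - {"dx": 0.0045,"dy": 0,"dz": 0.031,"wx": 0,"wy": 0,"wz": 0,"gripper": 1}
    - {"dx": 0.0045,"dy": 0,"dz": 0.031,"wx": 0,"wy": 0,"wz": 0,"gripper": 1}
    - {"dx": 0.0045,"dy": 0,"dz": 0.031,"wx": 0,"wy": 0,"wz": 0,"gripper": 1}
    - {"dx": 0.0045,"dy": 0,"dz": 0.031,"wx": 0,"wy": 0,"wz": 0,"gripper": 1}
    - {"dx": 0.0045,"dy": 0,"dz": 0.031,"wx": 0,"wy": 0,"wz": 0,"gripper": 1}
    - {"dx": 0.0045,"dy": 0,"dz": 0.031,"wx": 0,"wy": 0,"wz": 0,"gripper": 1}
    - {"dx": 0.0045,"dy": 0,"dz": 0.031,"wx": 0,"wy": 0,"wz": 0,"gripper": 1}
    - {"dx": 0.0045,"dy": 0,"dz": 0.031,"wx": 0,"wy": 0,"wz": 0,"gripper": 1}
    - {"dx": 0.0045,"dy": 0,"dz": 0.031,"wx": 0,"wy": 0,"wz": 0,"gripper": 1}
    - {"dx": 0.0045,"dy": 0,"dz": 0.031,"wx": 0,"wy": 0,"wz": 0,"gripper": 1}
    - {"dx": 0.0045,"dy": 0,"dz": 0.031,"wx": 0,"wy": 0,"wz": 0,"gripper": 1}
    - {"dx": 0.0045,"dy": 0,"dz": 0.031,"wx": 0,"wy": 0,"wz": 0,"gripper": 1}
    - {"dx": 0.0045,"dy": 0,"dz": 0.031,"wx": 0,"wy": 0,"wz": 0,"gripper": 1}
    - {"dx": 0.0045,"dy": 0,"dz": 0.032,"wx": 0,"wy": 0,"wz": 0,"gripper": 1}
    - {"dx": 0,"dy": 0,"dz": 0,"wx": 0,"wy": 0,"wz": 0,"gripper": 1}
    - {"dx": 0,"dy": 0,"dz": 0,"wx": 0,"wy": 0,"wz": 0,"gripper": 1}
    - {"dx": 0,"dy": 0,"dz": 0,"wx": 0,"wy": 0,"wz": 0,"gripper": 1}

```text
clock: 25.65
eef_pos: [0.5414, 0.225, 0.3642]
eef_rot: [-1.571, 0.001, 0.0]
ft_force: [-0.4, 0.4, 0.6]
grip_width: 1.005
```

```bash
python3 st.py
python3 - <<'E'
from h import *
s=cam("side");t=cam("top")
a=cv2.resize(s["bgr"][100:270,300:440],(400,486));b=cv2.resize(s["bgr"][270:450,180:330],(400,486))
cv2.imwrite("pics/d1.png",np.hstack([a,b]))
E
```

```text
25.65 [ 0.32   0.276  1.762 -0.     1.104  0.321] [0.5414 0.225  0.3642] w 1.0048678552636068
[[ 1.e+00 -9.e-04  7.e-04]
 [-7.e-04 -7.e-04  1.e+00]
 [-9.e-04 -1.e+00 -7.e-04]] [-0.37  0.35  0.57]
```

View pics/d1.png

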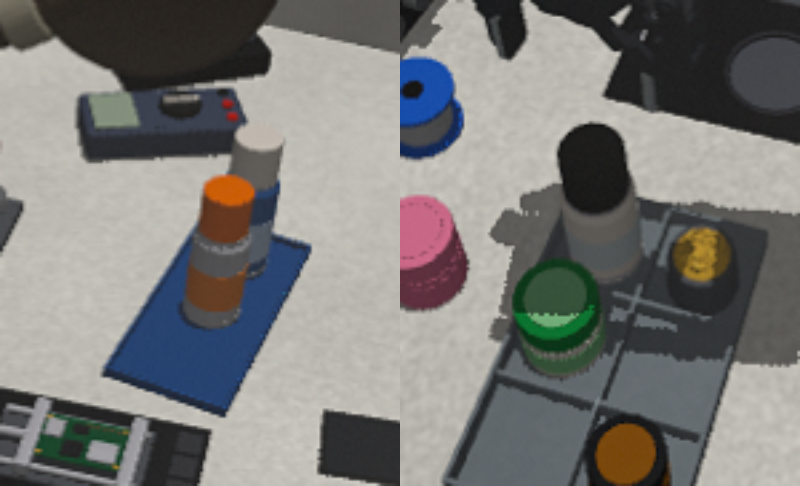

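>>> apply_moves:
  motion:
    - {"dx": 0,"dy": 0.03,"dz": 0.001,"wx": 0,"wy": 0,"wz": 0,"gripper": 1}
    - {"dx": 0,"dy": 0.03,"dz": 0,"wx": 0,"wy": 0,"wz": 0,"gripper": 1}
    - {"dx": 0,"dy": 0.02,"dz": 0,"wx": 0,"wy": 0,"wz": 0,"gripper": 1}
    - {"dx": 0,"dy": 0.017,"dz": 0,"wx": 0,"wy": 0,"wz": 0,"gripper": 1}
    - {"dx": 0,"dy": 0,"dz": 0,"wx": 0,"wy": 0,"wz": 0,"gripper": 1}
    - {"dx": 0,"dy": 0,"dz": 0,"wx": 0,"wy": 0,"wz": 0,"gripper": 1}

```text
clock: 26.5
eef_pos: [0.5422, 0.2271, 0.2685]
eef_rot: [-1.57, -0.001, -0.001]
ft_force: [0.2, -1.3, 0.3]
grip_width: 1.0
```

```bash
python3 st.py
python3 - <<'E'
from h import *
s=cam("side");t=cam("top")
a=cv2.resize(t["bgr"][200:320,90:250],(400,300));b=cv2.resize(s["bgr"][270:450,180:330],(400,486))
cv2.imwrite("pics/d2.png",np.hstack([cv2.copyMakeBorder(a,0,186,0,0,0),b]))
E
```

```text
26.5 [ 0.323  0.4    1.817 -0.     0.924  0.322] [0.5422 0.2271 0.2685] w 1.0002236588778883
[[ 1.0e+00  1.5e-03 -2.0e-04]
 [ 2.0e-04  5.0e-04  1.0e+00]
 [ 1.5e-03 -1.0e+00  5.0e-04]] [ 0.17 -1.35  0.3 ]
```

View pics/d2.png

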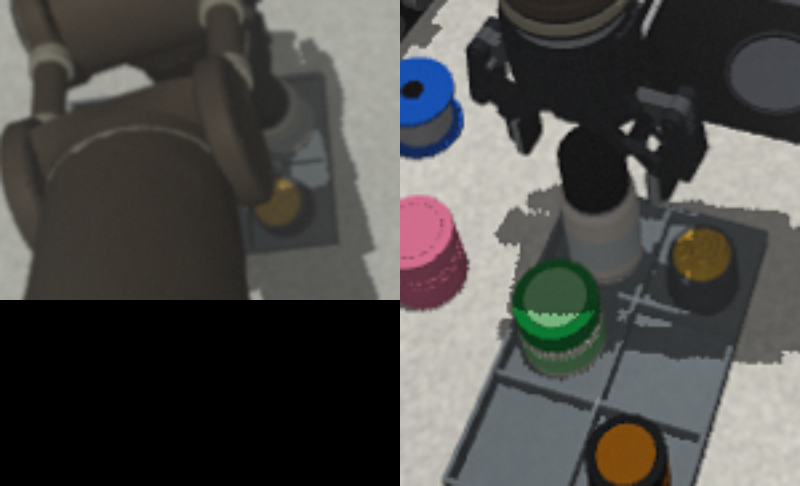

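>>> apply_moves:
  motion:
    - {"dx": 0,"dy": 0,"dz": 0,"wx": 0,"wy": 0,"wz": 0,"gripper": -1}
    - {"dx": 0,"dy": 0,"dz": 0,"wx": 0,"wy": 0,"wz": 0,"gripper": -1}
    - {"dx": 0,"dy": 0,"dz": 0,"wx": 0,"wy": 0,"wz": 0,"gripper": -1}
    - {"dx": 0,"dy": 0,"dz": 0,"wx": 0,"wy": 0,"wz": 0,"gripper": -1}
    - {"dx": 0,"dy": 0,"dz": 0,"wx": 0,"wy": 0,"wz": 0,"gripper": -1}
    - {"dx": 0,"dy": 0,"dz": 0,"wx": 0,"wy": 0,"wz": 0,"gripper": -1}
    - {"dx": 0,"dy": -0.01,"dz": 0,"wx": 0,"wy": 0,"wz": 0,"gripper": -1}
    - {"dx": 0,"dy": -0.02,"dz": 0,"wx": 0,"wy": 0,"wz": 0,"gripper": -1}
    - {"dx": 0,"dy": -0.03,"dz": 0,"wx": 0,"wy": 0,"wz": 0,"gripper": -1}
    - {"dx": 0,"dy": -0.03,"dz": 0,"wx": 0,"wy": 0,"wz": 0,"gripper": -1}
    - {"dx": 0,"dy": -0.03,"dz": 0,"wx": 0,"wy": 0,"wz": 0,"gripper": -1}
    - {"dx": 0,"dy": 0,"dz": 0,"wx": 0,"wy": 0,"wz": 0,"gripper": -1}
    - {"dx": 0,"dy": 0,"dz": 0,"wx": 0,"wy": 0,"wz": 0,"gripper": -1}

```text
clock: 28.22
eef_pos: [0.541, 0.2267, 0.3868]
eef_rot: [-1.571, 0.001, 0.002]
ft_force: [0.3, 0.6, -1.6]
grip_width: 0.484
```

```bash
python3 st.py
python3 - <<'E'
from h import *
s=cam("side")
crop(s,150,200,350,440,2.4,"pics/d3.png")
E
```

```text
28.225 [ 0.323  0.253  1.743 -0.     1.148  0.322] [0.541  0.2267 0.3868] w 0.4836901254544397
[[ 1.0e+00 -1.8e-03 -2.0e-04]
 [ 2.0e-04 -6.0e-04  1.0e+00]
 [-1.8e-03 -1.0e+00 -6.0e-04]] [ 0.32  0.57 -1.64]
```

View pics/d3.png

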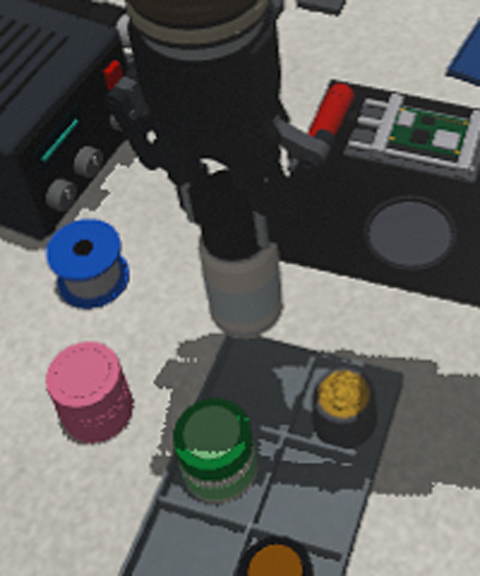

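>>> apply_moves:
  motion:
    - {"dx": -0.0045,"dy": 0,"dz": -0.015,"wx": 0,"wy": 0,"wz": 0,"gripper": -1}
    - {"dx": -0.0045,"dy": 0,"dz": -0.028,"wx": 0,"wy": 0,"wz": 0,"gripper": -1}
    - {"dx": -0.0045,"dy": 0,"dz": -0.03,"wx": 0,"wy": 0,"wz": 0,"gripper": -1}
    - {"dx": -0.0045,"dy": 0,"dz": -0.03,"wx": 0,"wy": 0,"wz": 0,"gripper": -1}
    - {"dx": -0.0045,"dy": 0,"dz": -0.03,"wx": 0,"wy": 0,"wz": 0,"gripper": -1}
    - {"dx": -0.0045,"dy": 0,"dz": -0.03,"wx": 0,"wy": 0,"wz": 0,"gripper": -1}
    - {"dx": -0.0045,"dy": 0,"dz": -0.03,"wx": 0,"wy": 0,"wz": 0,"gripper": -1}
    - {"dx": -0.0045,"dy": 0,"dz": -0.03,"wx": 0,"wy": 0,"wz": 0,"gripper": -1}
    - {"dx": -0.0045,"dy": 0,"dz": -0.03,"wx": 0,"wy": 0,"wz": 0,"gripper": -1}
    - {"dx": -0.0045,"dy": 0,"dz": -0.03,"wx": 0,"wy": 0,"wz": 0,"gripper": -1}
    - {"dx": -0.0045,"dy": 0,"dz": -0.03,"wx": 0,"wy": 0,"wz": 0,"gripper": -1}
    - {"dx": -0.0045,"dy": 0,"dz": -0.03,"wx": 0,"wy": 0,"wz": 0,"gripper": -1}
    - {"dx": -0.0045,"dy": 0,"dz": -0.03,"wx": 0,"wy": 0,"wz": 0,"gripper": -1}
    - {"dx": -0.0045,"dy": 0,"dz": -0.03,"wx": 0,"wy": 0,"wz": 0,"gripper": -1}
    - {"dx": -0.0045,"dy": 0,"dz": -0.02,"wx": 0,"wy": 0,"wz": 0,"gripper": -1}
    - {"dx": 0,"dy": 0,"dz": 0,"wx": 0,"wy": 0,"wz": 0,"gripper": -1}
    - {"dx": 0,"dy": 0,"dz": 0,"wx": 0,"wy": 0,"wz": 0,"gripper": -1}
    - {"dx": 0,"dy": 0,"dz": 0,"wx": 0,"wy": 0,"wz": 0,"gripper": -1}

```text
clock: 30.52
eef_pos: [0.4741, -0.1954, 0.3873]
eef_rot: [-1.57, -0.0, 0.001]
ft_force: [0.1, -0.4, -2.1]
grip_width: 0.493
```

>>> apply_moves:
  motion:
    - {"dx": 0,"dy": 0.03,"dz": 0,"wx": 0,"wy": 0,"wz": 0,"gripper": -1}
    - {"dx": 0,"dy": 0.03,"dz": 0,"wx": 0,"wy": 0,"wz": 0,"gripper": -1}
    - {"dx": 0,"dy": 0.03,"dz": 0,"wx": 0,"wy": 0,"wz": 0,"gripper": -1}
    - {"dx": 0,"dy": 0.02,"dz": 0,"wx": 0,"wy": 0,"wz": 0,"gripper": -1}
    - {"dx": 0,"dy": 0.0095,"dz": 0,"wx": 0,"wy": 0,"wz": 0,"gripper": -1}
    - {"dx": 0,"dy": 0,"dz": 0,"wx": 0,"wy": 0,"wz": 0,"gripper": -1}
    - {"dx": 0,"dy": 0,"dz": 0,"wx": 0,"wy": 0,"wz": 0,"gripper": -1}
    - {"dx": 0,"dy": 0,"dz": 0,"wx": 0,"wy": 0,"wz": 0,"gripper": -1}

```text
clock: 31.52
eef_pos: [0.4744, -0.196, 0.2685]
eef_rot: [-1.571, -0.001, -0.0]
ft_force: [-0.5, -0.1, -2.0]
grip_width: 0.484
```

```bash
python3 st.py
python3 - <<'E'
from h import *
s=cam("side")
crop(s,300,60,460,270,2.5,"pics/d5.png")
E
```

```text
31.525 [-0.477  0.275  1.992  0.     0.874 -0.477] [ 0.4744 -0.196   0.2685] w 0.48392986587762976
[[ 1.e+00  6.e-04 -4.e-04]
 [ 4.e-04 -3.e-04  1.e+00]
 [ 6.e-04 -1.e+00 -3.e-04]] [-0.5  -0.11 -2.04]
```

View pics/d5.png

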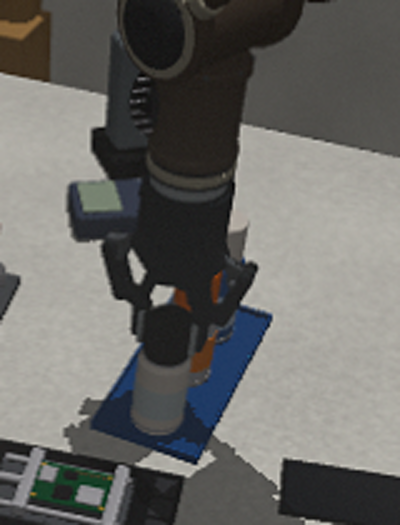

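>>> apply_moves:
  motion:
    - {"dx": 0,"dy": 0.001,"dz": 0,"wx": 0,"wy": 0,"wz": 0,"gripper": -1}
    - {"dx": 0,"dy": 0,"dz": 0,"wx": 0,"wy": 0,"wz": 0,"gripper": 1}
    - {"dx": 0,"dy": 0,"dz": 0,"wx": 0,"wy": 0,"wz": 0,"gripper": 1}
    - {"dx": 0,"dy": 0,"dz": 0,"wx": 0,"wy": 0,"wz": 0,"gripper": 1}
    - {"dx": 0,"dy": 0,"dz": 0,"wx": 0,"wy": 0,"wz": 0,"gripper": 1}
    - {"dx": 0,"dy": 0,"dz": 0,"wx": 0,"wy": 0,"wz": 0,"gripper": 1}
    - {"dx": 0,"dy": -0.01,"dz": 0,"wx": 0,"wy": 0,"wz": 0,"gripper": 1}
    - {"dx": 0,"dy": -0.02,"dz": 0,"wx": 0,"wy": 0,"wz": 0,"gripper": 1}
    - {"dx": 0,"dy": -0.03,"dz": 0,"wx": 0,"wy": 0,"wz": 0,"gripper": 1}
    - {"dx": 0,"dy": -0.03,"dz": 0,"wx": 0,"wy": 0,"wz": 0,"gripper": 1}
    - {"dx": 0,"dy": 0,"dz": 0,"wx": 0,"wy": 0,"wz": 0,"gripper": 1}

```text
clock: 32.95
eef_pos: [0.4755, -0.1967, 0.3607]
eef_rot: [-1.574, -0.005, -0.005]
ft_force: [-0.2, -0.5, 0.8]
grip_width: 1.0
```

>>> apply_moves:
  motion:
    - {"dx": 0.0044,"dy": 0,"dz": 0.0327,"wx": 0,"wy": 0,"wz": 0,"gripper": 1}
    - {"dx": 0.0044,"dy": 0,"dz": 0.0327,"wx": 0,"wy": 0,"wz": 0,"gripper": 1}
    - {"dx": 0.0044,"dy": 0,"dz": 0.0327,"wx": 0,"wy": 0,"wz": 0,"gripper": 1}
    - {"dx": 0.0044,"dy": 0,"dz": 0.0327,"wx": 0,"wy": 0,"wz": 0,"gripper": 1}
    - {"dx": 0.0044,"dy": 0,"dz": 0.0327,"wx": 0,"wy": 0,"wz": 0,"gripper": 1}
    - {"dx": 0.0044,"dy": 0,"dz": 0.0327,"wx": 0,"wy": 0,"wz": 0,"gripper": 1}
    - {"dx": 0.0044,"dy": 0,"dz": 0.0327,"wx": 0,"wy": 0,"wz": 0,"gripper": 1}
    - {"dx": 0.0044,"dy": 0,"dz": 0.0327,"wx": 0,"wy": 0,"wz": 0,"gripper": 1}
    - {"dx": 0.0044,"dy": 0,"dz": 0.0327,"wx": 0,"wy": 0,"wz": 0,"gripper": 1}
    - {"dx": 0.0044,"dy": 0,"dz": 0.0327,"wx": 0,"wy": 0,"wz": 0,"gripper": 1}
    - {"dx": 0.0044,"dy": 0,"dz": 0.0327,"wx": 0,"wy": 0,"wz": 0,"gripper": 1}
    - {"dx": 0.0044,"dy": 0,"dz": 0.0327,"wx": 0,"wy": 0,"wz": 0,"gripper": 1}
    - {"dx": 0.0044,"dy": 0,"dz": 0.0327,"wx": 0,"wy": 0,"wz": 0,"gripper": 1}
    - {"dx": 0.0044,"dy": 0,"dz": 0.0327,"wx": 0,"wy": 0,"wz": 0,"gripper": 1}
    - {"dx": 0.0044,"dy": 0,"dz": 0.0327,"wx": 0,"wy": 0,"wz": 0,"gripper": 1}
    - {"dx": 0,"dy": 0,"dz": 0,"wx": 0,"wy": 0,"wz": 0,"gripper": 1}
    - {"dx": 0,"dy": 0,"dz": 0,"wx": 0,"wy": 0,"wz": 0,"gripper": 1}
    - {"dx": 0,"dy": 0,"dz": 0,"wx": 0,"wy": 0,"wz": 0,"gripper": 1}

```text
clock: 35.2
eef_pos: [0.5399, 0.2934, 0.3566]
eef_rot: [-1.572, 0.002, 0.0]
ft_force: [-0.2, -0.6, 0.3]
grip_width: 1.0
```

```bash
python3 st.py
python3 - <<'E'
from h import *
s=cam("side");t=cam("top")
crop(t,370,200,530,330,4,"pics/e2.png")
a=cv2.resize(s["bgr"][100:270,300:440],(400,486));b=cv2.resize(s["bgr"][270:450,180:330],(400,486))
cv2.imwrite("pics/e1.png",np.hstack([a,b]))
E
```

```text
35.2 [ 0.427  0.336  1.7   -0.     1.107  0.428] [0.5399 0.2934 0.3566] w 0.9995297445215165
[[ 1.0e+00 -1.1e-03  8.0e-04]
 [-8.0e-04 -9.0e-04  1.0e+00]
 [-1.1e-03 -1.0e+00 -9.0e-04]] [-0.18 -0.57  0.27]
```

View pics/e1.png

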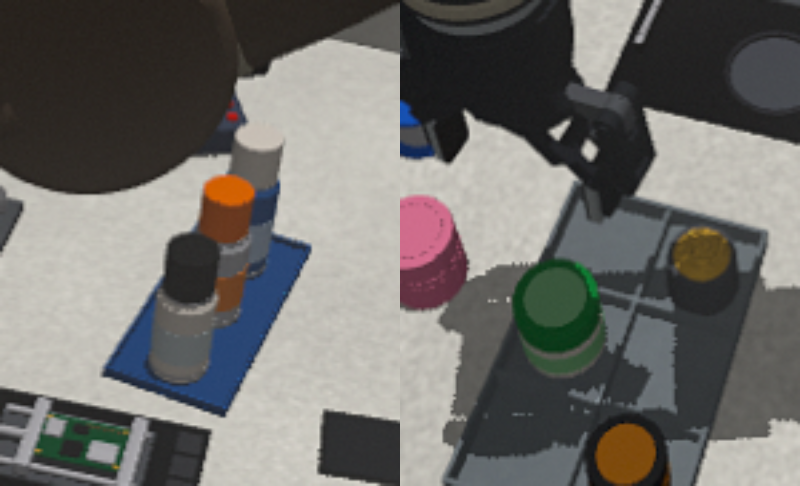

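View pics/e2.png

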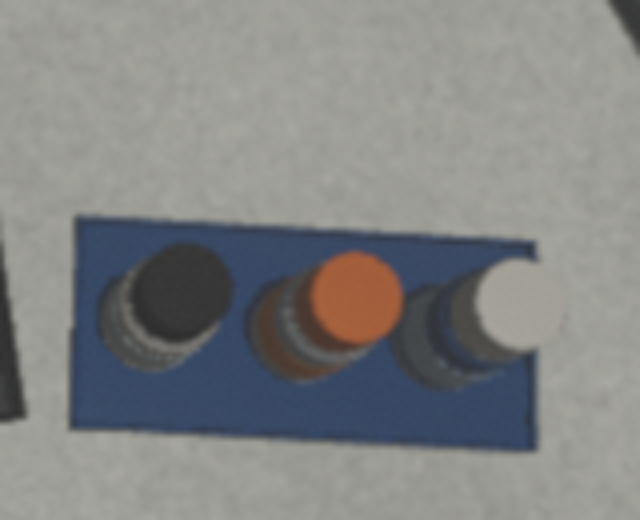

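All three stand in the tray. Next, the green-lid jar.

>>> apply_moves:
  motion:
    - {"dx": 0,"dy": 0.03,"dz": 0.001,"wx": 0,"wy": 0,"wz": 0,"gripper": 1}
    - {"dx": 0,"dy": 0.03,"dz": 0,"wx": 0,"wy": 0,"wz": 0,"gripper": 1}
    - {"dx": 0,"dy": 0.03,"dz": 0,"wx": 0,"wy": 0,"wz": 0,"gripper": 1}
    - {"dx": 0,"dy": 0.02,"dz": 0,"wx": 0,"wy": 0,"wz": 0,"gripper": 1}
    - {"dx": 0,"dy": 0,"dz": 0,"wx": 0,"wy": 0,"wz": 0,"gripper": 1}
    - {"dx": 0,"dy": 0,"dz": 0,"wx": 0,"wy": 0,"wz": 0,"gripper": 1}

```text
clock: 36.05
eef_pos: [0.5408, 0.2956, 0.2483]
eef_rot: [-1.57, -0.001, -0.001]
ft_force: [0.1, -0.0, -0.5]
grip_width: 0.998
```

```bash
python3 st.py
python3 - <<'E'
from h import *
s=cam("side");t=cam("top")
crop(s,180,270,330,450,3.2,"pics/e3.png")
E
```

```text
36.05 [0.43  0.475 1.754 0.    0.911 0.43 ] [0.5408 0.2956 0.2483] w 0.9984302301850104
[[ 1.0e+00  1.8e-03  0.0e+00]
 [-0.0e+00  8.0e-04  1.0e+00]
 [ 1.8e-03 -1.0e+00  8.0e-04]] [ 0.07 -0.02 -0.52]
```

View pics/e3.png

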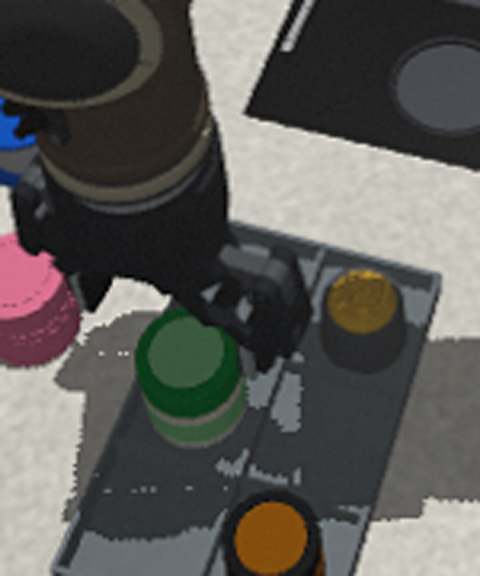

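Run:
```python
from meas import *
s=cam("side");t=cam("top")
c=blob(t,(155,175,195,220),(150,40,60),(179,255,255)); (x,y),r=cv2.minEnclosingCircle(c); print(x,y,r,onz(t,[(x,y)],.045))
```

```text
173.4352569580078 196.54556274414062 16.50786018371582 [[0.64670561 0.28643755 0.045     ]]
```

>>> apply_moves:
  motion:
    - {"dx": 0,"dy": 0,"dz": 0,"wx": 0,"wy": 0,"wz": 0,"gripper": 0.8}
    - {"dx": 0,"dy": 0.015,"dz": 0,"wx": 0,"wy": 0,"wz": 0,"gripper": 0.8}
    - {"dx": 0,"dy": 0.015,"dz": 0,"wx": 0,"wy": 0,"wz": 0,"gripper": 0.8}
    - {"dx": 0,"dy": 0.01,"dz": 0,"wx": 0,"wy": 0,"wz": 0,"gripper": 0.8}
    - {"dx": 0,"dy": 0.007,"dz": 0,"wx": 0,"wy": 0,"wz": 0,"gripper": 0.8}
    - {"dx": 0,"dy": 0,"dz": 0,"wx": 0,"wy": 0,"wz": 0,"gripper": 0.8}
    - {"dx": 0,"dy": 0,"dz": 0,"wx": 0,"wy": 0,"wz": 0,"gripper": 0.8}

```text
clock: 37.12
eef_pos: [0.5404, 0.2955, 0.2005]
eef_rot: [-1.57, -0.001, -0.0]
ft_force: [0.4, 0.2, -1.0]
grip_width: 0.902
```

```bash
python3 st.py
python3 - <<'E'
from h import *
s=cam("side");t=cam("top")
crop(s,180,270,330,450,3.2,"pics/e4.png")
E
```

```text
37.125 [ 0.43   0.546  1.765 -0.     0.83   0.43 ] [0.5404 0.2955 0.2005] w 0.9015282224150624
[[ 1.e+00  7.e-04 -1.e-04]
 [ 1.e-04  3.e-04  1.e+00]
 [ 7.e-04 -1.e+00  3.e-04]] [ 0.43  0.16 -1.01]
```

View pics/e4.png

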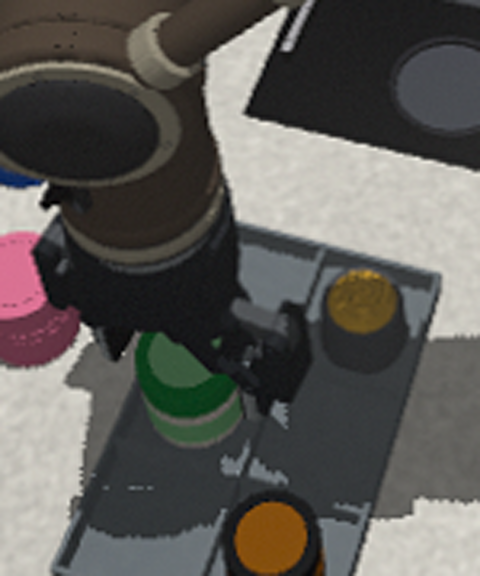

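>>> apply_moves:
  motion:
    - {"dx": 0,"dy": 0,"dz": 0,"wx": 0,"wy": 0,"wz": 0,"gripper": -1}
    - {"dx": 0,"dy": 0,"dz": 0,"wx": 0,"wy": 0,"wz": 0,"gripper": -1}
    - {"dx": 0,"dy": 0,"dz": 0,"wx": 0,"wy": 0,"wz": 0,"gripper": -1}
    - {"dx": 0,"dy": 0,"dz": 0,"wx": 0,"wy": 0,"wz": 0,"gripper": -1}
    - {"dx": 0,"dy": 0,"dz": 0,"wx": 0,"wy": 0,"wz": 0,"gripper": -1}
    - {"dx": 0,"dy": 0,"dz": 0,"wx": 0,"wy": 0,"wz": 0,"gripper": -1}
    - {"dx": 0,"dy": -0.01,"dz": 0,"wx": 0,"wy": 0,"wz": 0,"gripper": -1}
    - {"dx": 0,"dy": -0.02,"dz": 0,"wx": 0,"wy": 0,"wz": 0,"gripper": -1}
    - {"dx": 0,"dy": -0.03,"dz": 0,"wx": 0,"wy": 0,"wz": 0,"gripper": -1}
    - {"dx": 0,"dy": -0.03,"dz": 0,"wx": 0,"wy": 0,"wz": 0,"gripper": -1}
    - {"dx": 0,"dy": -0.01,"dz": 0,"wx": 0,"wy": 0,"wz": 0,"gripper": -1}
    - {"dx": 0,"dy": 0,"dz": 0,"wx": 0,"wy": 0,"wz": 0,"gripper": -1}
    - {"dx": 0,"dy": 0,"dz": 0,"wx": 0,"wy": 0,"wz": 0,"gripper": -1}

```text
clock: 38.85
eef_pos: [0.5395, 0.2951, 0.2988]
eef_rot: [-1.572, 0.002, 0.002]
ft_force: [-0.9, 0.1, -1.1]
grip_width: 0.612
```

```bash
python3 st.py
python3 - <<'E'
from h import *
s=cam("side");t=cam("top")
crop(s,150,250,330,450,2.8,"pics/e5.png")
E
```

```text
38.85 [ 0.43   0.405  1.735 -0.     1.004  0.43 ] [0.5395 0.2951 0.2988] w 0.6117619184073974
[[ 1.0e+00 -2.4e-03 -1.0e-04]
 [ 1.0e-04 -1.1e-03  1.0e+00]
 [-2.4e-03 -1.0e+00 -1.1e-03]] [-0.89  0.1  -1.05]
```

View pics/e5.png

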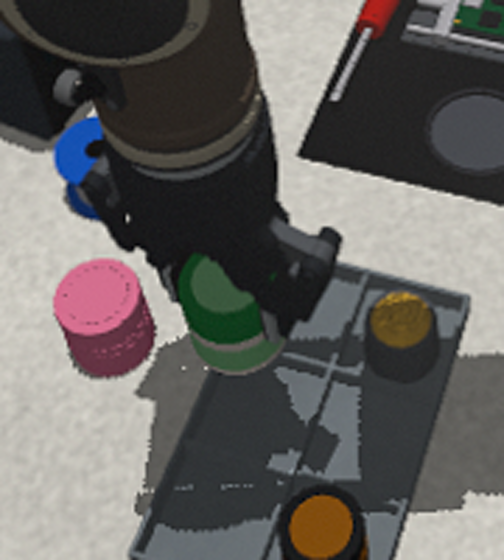

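>>> apply_moves:
  motion:
    - {"dx": -0.0049,"dy": 0,"dz": -0.0152,"wx": 0,"wy": 0,"wz": 0,"gripper": -1}
    - {"dx": -0.0049,"dy": 0,"dz": -0.0252,"wx": 0,"wy": 0,"wz": 0,"gripper": -1}
    - {"dx": -0.0049,"dy": 0,"dz": -0.0252,"wx": 0,"wy": 0,"wz": 0,"gripper": -1}
    - {"dx": -0.0049,"dy": 0,"dz": -0.0252,"wx": 0,"wy": 0,"wz": 0,"gripper": -1}
    - {"dx": -0.0049,"dy": 0,"dz": -0.0252,"wx": 0,"wy": 0,"wz": 0,"gripper": -1}
    - {"dx": -0.0049,"dy": 0,"dz": -0.0252,"wx": 0,"wy": 0,"wz": 0,"gripper": -1}
    - {"dx": -0.0049,"dy": 0,"dz": -0.0252,"wx": 0,"wy": 0,"wz": 0,"gripper": -1}
    - {"dx": -0.0049,"dy": 0,"dz": -0.0252,"wx": 0,"wy": 0,"wz": 0,"gripper": -1}
    - {"dx": -0.0049,"dy": 0,"dz": -0.0252,"wx": 0,"wy": 0,"wz": 0,"gripper": -1}
    - {"dx": -0.0049,"dy": 0,"dz": -0.0252,"wx": 0,"wy": 0,"wz": 0,"gripper": -1}
    - {"dx": 0,"dy": 0,"dz": -0.01,"wx": 0,"wy": 0,"wz": 0,"gripper": -1}
    - {"dx": 0,"dy": 0,"dz": 0,"wx": 0,"wy": 0,"wz": 0,"gripper": -1}
    - {"dx": 0,"dy": 0,"dz": 0,"wx": 0,"wy": 0,"wz": 0,"gripper": -1}
    - {"dx": 0,"dy": 0,"dz": 0,"wx": 0,"wy": 0,"wz": 0,"gripper": -1}
    - {"dx": 0,"dy": 0.03,"dz": 0,"wx": 0,"wy": 0,"wz": 0,"gripper": -1}
    - {"dx": 0,"dy": 0.03,"dz": 0,"wx": 0,"wy": 0,"wz": 0,"gripper": -1}
    - {"dx": 0,"dy": 0.018,"dz": 0,"wx": 0,"wy": 0,"wz": 0,"gripper": -1}
    - {"dx": 0,"dy": 0,"dz": 0,"wx": 0,"wy": 0,"wz": 0,"gripper": -1}
    - {"dx": 0,"dy": 0,"dz": 0,"wx": 0,"wy": 0,"wz": 0,"gripper": -1}

```text
clock: 41.32
eef_pos: [0.4917, 0.0437, 0.2228]
eef_rot: [-1.571, -0.001, -0.0]
ft_force: [0.0, -0.2, -0.3]
grip_width: 0.616
```

```bash
python3 st.py
python3 - <<'E'
from h import *
s=cam("side");t=cam("top")
crop(s,240,200,390,340,4,"pics/f1.png")
E
```

```text
41.325 [ 0.     0.323  2.052  0.     0.765 -0.   ] [0.4917 0.0437 0.2228] w 0.616130540315517
[[ 1.0e+00  1.2e-03 -7.0e-04]
 [ 7.0e-04  1.0e-04  1.0e+00]
 [ 1.2e-03 -1.0e+00  1.0e-04]] [ 0.02 -0.17 -0.27]
```

View pics/f1.png

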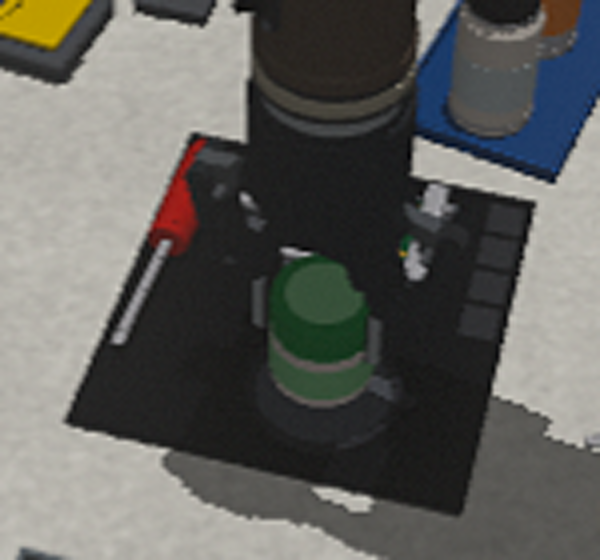

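>>> apply_moves:
  motion:
    - {"dx": -0.0005,"dy": 0.01,"dz": -0.0005,"wx": 0,"wy": 0,"wz": 0,"gripper": -1}
    - {"dx": 0,"dy": 0.006,"dz": 0,"wx": 0,"wy": 0,"wz": 0,"gripper": -1}
    - {"dx": 0,"dy": 0.0045,"dz": 0,"wx": 0,"wy": 0,"wz": 0,"gripper": -1}
    - {"dx": 0,"dy": 0,"dz": 0,"wx": 0,"wy": 0,"wz": 0,"gripper": -1}
    - {"dx": 0,"dy": 0,"dz": 0,"wx": 0,"wy": 0,"wz": 0,"gripper": -1}

```text
clock: 42.05
eef_pos: [0.4905, 0.0429, 0.2021]
eef_rot: [-1.571, 0.001, 0.001]
ft_force: [-3.5, 0.5, 5.7]
grip_width: 0.61
```

```bash
python3 st.py
python3 - <<'E'
from h import *
s=cam("side");t=cam("top")
crop(s,240,200,390,340,4,"pics/f2.png")
E
```

```text
42.05 [-1.000e-03  3.610e-01  2.059e+00 -0.000e+00  7.240e-01 -1.000e-03] [0.4905 0.0429 0.2021] w 0.6095998268567846
[[ 1.0e+00 -1.5e-03 -2.0e-04]
 [ 2.0e-04 -1.0e-04  1.0e+00]
 [-1.5e-03 -1.0e+00 -1.0e-04]] [-3.53  0.47  5.72]
```

View pics/f2.png

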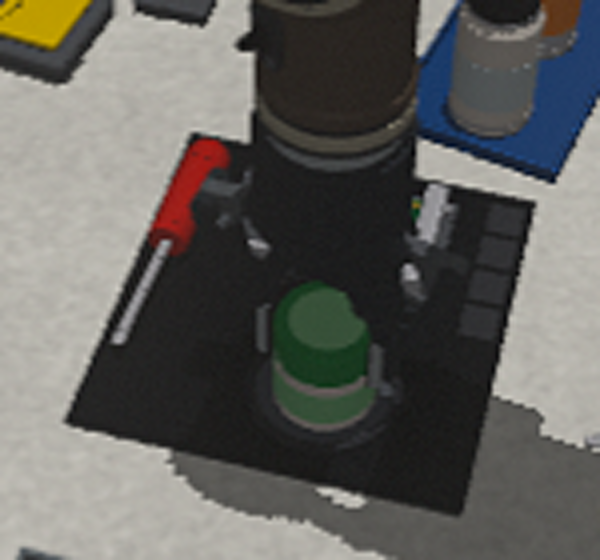

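>>> apply_moves:
  motion:
    - {"dx": 0,"dy": 0,"dz": 0,"wx": 0,"wy": 0,"wz": 0,"gripper": 0.7}
    - {"dx": 0,"dy": 0,"dz": 0,"wx": 0,"wy": 0,"wz": 0,"gripper": 0.7}
    - {"dx": 0,"dy": 0,"dz": 0,"wx": 0,"wy": 0,"wz": 0,"gripper": 0.7}
    - {"dx": 0,"dy": 0,"dz": 0,"wx": 0,"wy": 0,"wz": 0,"gripper": 0.7}
    - {"dx": 0,"dy": 0,"dz": 0,"wx": 0,"wy": 0,"wz": 0,"gripper": 0.7}
    - {"dx": 0,"dy": -0.01,"dz": 0,"wx": 0,"wy": 0,"wz": 0,"gripper": 0.7}
    - {"dx": 0,"dy": -0.02,"dz": 0,"wx": 0,"wy": 0,"wz": 0,"gripper": 0.7}
    - {"dx": 0,"dy": -0.03,"dz": 0,"wx": 0,"wy": 0,"wz": 0,"gripper": 1}
    - {"dx": 0,"dy": -0.03,"dz": 0,"wx": 0,"wy": 0,"wz": 0,"gripper": 1}
    - {"dx": 0,"dy": -0.04,"dz": 0,"wx": 0,"wy": 0,"wz": 0,"gripper": 1}
    - {"dx": 0,"dy": -0.04,"dz": 0,"wx": 0,"wy": 0,"wz": 0,"gripper": 1}
    - {"dx": 0,"dy": 0,"dz": 0,"wx": 0,"wy": 0,"wz": 0,"gripper": 1}
    - {"dx": 0,"dy": 0,"dz": 0,"wx": 0,"wy": 0,"wz": 0,"gripper": 1}

```text
clock: 43.78
eef_pos: [0.4903, 0.0429, 0.3717]
eef_rot: [-1.571, -0.0, 0.0]
ft_force: [-1.2, 0.3, 0.0]
grip_width: 0.999
```

```bash
python3 st.py
python3 - <<'E'
from meas import *
s=cam("side");t=cam("top")
crop(s,240,200,390,340,4,"pics/f3.png")
cv2.imwrite("pics/f4.png",t["bgr"])
E
```

```text
43.775 [-1.000e-03  8.800e-02  1.970e+00  0.000e+00  1.084e+00 -1.000e-03] [0.4903 0.0429 0.3717] w 0.998928360062537
[[ 1.e+00 -2.e-04 -2.e-04]
 [ 2.e-04  0.e+00  1.e+00]
 [-2.e-04 -1.e+00  0.e+00]] [-1.22  0.34  0.04]
```

View pics/f3.png

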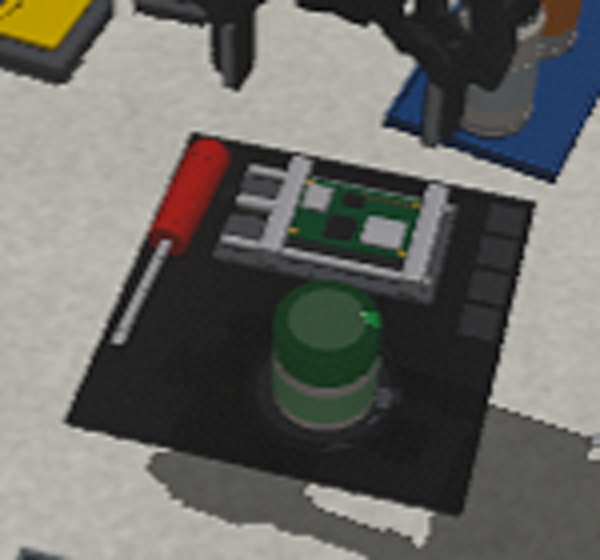

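View pics/f4.png

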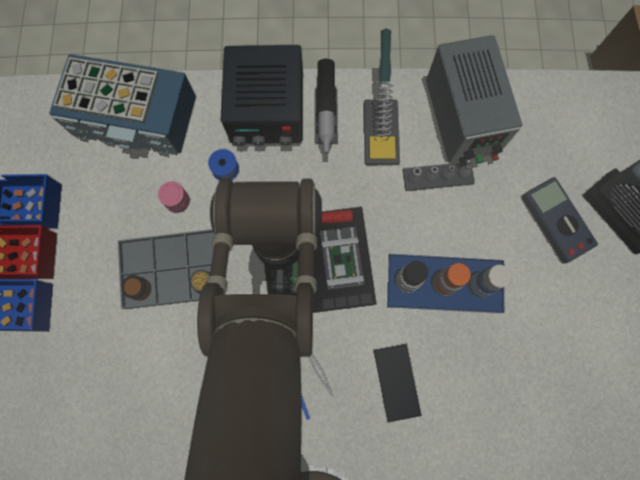

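>>> apply_moves:
  motion:
    - {"dx": -0.002,"dy": 0,"dz": -0.03,"wx": 0,"wy": 0,"wz": 0,"gripper": 1}
    - {"dx": -0.002,"dy": 0,"dz": -0.03,"wx": 0,"wy": 0,"wz": 0,"gripper": 1}
    - {"dx": -0.002,"dy": 0,"dz": -0.03,"wx": 0,"wy": 0,"wz": 0,"gripper": 1}
    - {"dx": -0.002,"dy": 0,"dz": -0.03,"wx": 0,"wy": 0,"wz": 0,"gripper": 1}
    - {"dx": -0.002,"dy": 0,"dz": -0.03,"wx": 0,"wy": 0,"wz": 0,"gripper": 1}
    - {"dx": -0.002,"dy": 0,"dz": -0.03,"wx": 0,"wy": 0,"wz": 0,"gripper": 1}
    - {"dx": -0.002,"dy": 0,"dz": -0.03,"wx": 0,"wy": 0,"wz": 0,"gripper": 1}
    - {"dx": -0.002,"dy": 0,"dz": -0.029,"wx": 0,"wy": 0,"wz": 0,"gripper": 1}
    - {"dx": 0,"dy": 0,"dz": 0,"wx": 0,"wy": 0,"wz": 0,"gripper": 1}
    - {"dx": 0,"dy": 0,"dz": 0,"wx": 0,"wy": 0,"wz": 0,"gripper": 1}
    - {"dx": 0,"dy": 0,"dz": 0,"wx": 0,"wy": 0,"wz": 0,"gripper": 1}

```text
clock: 45.25
eef_pos: [0.4746, -0.1951, 0.3711]
eef_rot: [-1.57, -0.0, 0.002]
ft_force: [-0.8, 0.2, -0.0]
grip_width: 1.004
```

```bash
python3 st.py
python3 - <<'E'
from meas import *
s=cam("side");t=cam("top")
a=blob(s,(300,260,350,320),(50,50,20),(80,255,255)); b=blob(t,(262,245,320,300),(50,40,20),(80,255,255))
for d,c in((s,a),(t,b)): print(cv2.boundingRect(c),cv2.contourArea(c))
crop(s,240,200,390,340,4,"pics/g1.png");crop(t,255,200,380,322,4,"pics/g2.png")
E
```

```text
45.25 [-0.475  0.13   1.925  0.     1.089 -0.476] [ 0.4746 -0.1951  0.3711] w 1.0041389806262302
[[ 1.0e+00 -1.1e-03 -1.2e-03]
 [ 1.2e-03  9.0e-04  1.0e+00]
 [-1.1e-03 -1.0e+00  9.0e-04]] [-0.83  0.21 -0.02]
(308, 270, 28, 27) 579.5
(276, 256, 29, 29) 616.0
```

View pics/g1.png

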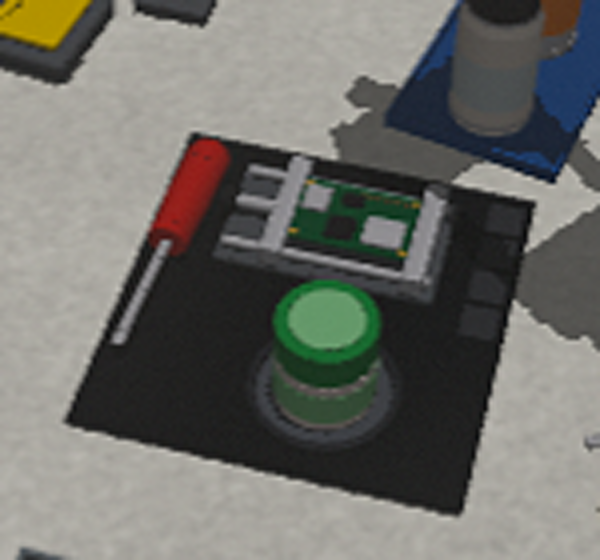

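View pics/g2.png

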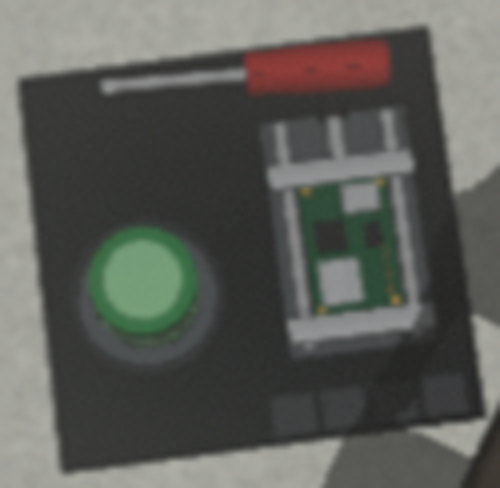

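Run:
```python
from meas import *
s=cam("side");t=cam("top")
a=ell(blob(s,(300,260,350,320),(50,50,118),(80,140,255))); b=ell(blob(t,(262,245,320,300),(50,40,110),(80,90,255)))
print(a[0],b[0],tri(s,[a[0]],t,[b[0]]).round(4),onz(s,[a[0]],.062).round(4),onz(t,[b[0]],.062).round(4))
```

```text
(321.48321533203125, 279.2225646972656) (290.1082763671875, 269.5421447753906) [[0.4905 0.0423 0.0636 0.0011]] [[0.4904 0.0411 0.062 ]] [[0.4913 0.0425 0.062 ]]
```

The jar stands within about 1 mm of the well centre, with its lid at 0.062–0.064 m. Next, returning the bottle.

>>> apply_moves:
  motion:
    - {"dx": 0,"dy": 0.03,"dz": -0.0005,"wx": 0,"wy": 0,"wz": 0,"gripper": 1}
    - {"dx": 0,"dy": 0.03,"dz": 0,"wx": 0,"wy": 0,"wz": 0,"gripper": 1}
    - {"dx": 0,"dy": 0.025,"dz": 0,"wx": 0,"wy": 0,"wz": 0,"gripper": 1}
    - {"dx": 0,"dy": 0.0185,"dz": 0,"wx": 0,"wy": 0,"wz": 0,"gripper": 1}
    - {"dx": 0,"dy": 0,"dz": 0,"wx": 0,"wy": 0,"wz": 0,"gripper": 1}
    - {"dx": 0,"dy": 0,"dz": 0,"wx": 0,"wy": 0,"wz": 0,"gripper": 1}
    - {"dx": 0,"dy": 0,"dz": 0,"wx": 0,"wy": 0,"wz": 0,"gripper": -1}
    - {"dx": 0,"dy": 0,"dz": 0,"wx": 0,"wy": 0,"wz": 0,"gripper": -1}
    - {"dx": 0,"dy": 0,"dz": 0,"wx": 0,"wy": 0,"wz": 0,"gripper": -1}
    - {"dx": 0,"dy": 0,"dz": 0,"wx": 0,"wy": 0,"wz": 0,"gripper": -1}
    - {"dx": 0,"dy": 0,"dz": 0,"wx": 0,"wy": 0,"wz": 0,"gripper": -1}
    - {"dx": 0,"dy": 0,"dz": 0,"wx": 0,"wy": 0,"wz": 0,"gripper": -1}

```text
clock: 46.95
eef_pos: [0.4754, -0.1969, 0.2692]
eef_rot: [-1.572, -0.002, -0.001]
ft_force: [-0.2, 0.6, 5.8]
grip_width: 0.483
```

```bash
python3 st.py
```

```text
46.95 [-0.477  0.276  1.989  0.     0.875 -0.477] [ 0.4754 -0.1969  0.2692] w 0.4826668063388473
[[ 1.0e+00  1.8e-03 -1.0e-04]
 [ 1.0e-04 -8.0e-04  1.0e+00]
 [ 1.8e-03 -1.0e+00 -8.0e-04]] [-0.15  0.65  5.83]
```

>>> apply_moves:
  motion:
    - {"dx": 0,"dy": -0.01,"dz": 0,"wx": 0,"wy": 0,"wz": 0,"gripper": -1}
    - {"dx": 0,"dy": -0.02,"dz": 0,"wx": 0,"wy": 0,"wz": 0,"gripper": -1}
    - {"dx": 0,"dy": -0.03,"dz": 0,"wx": 0,"wy": 0,"wz": 0,"gripper": -1}
    - {"dx": 0,"dy": -0.03,"dz": 0,"wx": 0,"wy": 0,"wz": 0,"gripper": -1}
    - {"dx": 0,"dy": -0.03,"dz": 0,"wx": 0,"wy": 0,"wz": 0,"gripper": -1}
    - {"dx": 0,"dy": 0,"dz": 0,"wx": 0,"wy": 0,"wz": 0,"gripper": -1}
    - {"dx": 0,"dy": 0,"dz": 0.013,"wx": 0,"wy": 0,"wz": 0,"gripper": -1}
    - {"dx": 0,"dy": 0,"dz": 0.02,"wx": 0,"wy": 0,"wz": 0,"gripper": -1}

```text
clock: 47.95
eef_pos: [0.4738, -0.1624, 0.3861]
eef_rot: [-1.569, 0.004, 0.002]
ft_force: [0.6, 0.6, -1.9]
grip_width: 0.482
```

>>> apply_moves:
  motion:
    - {"dx": 0.005,"dy": 0,"dz": 0.03,"wx": 0,"wy": 0,"wz": 0,"gripper": -1}
    - {"dx": 0.005,"dy": 0,"dz": 0.03,"wx": 0,"wy": 0,"wz": 0,"gripper": -1}
    - {"dx": 0.005,"dy": 0,"dz": 0.03,"wx": 0,"wy": 0,"wz": 0,"gripper": -1}
    - {"dx": 0.005,"dy": 0,"dz": 0.03,"wx": 0,"wy": 0,"wz": 0,"gripper": -1}
    - {"dx": 0.005,"dy": 0,"dz": 0.03,"wx": 0,"wy": 0,"wz": 0,"gripper": -1}
    - {"dx": 0.005,"dy": 0,"dz": 0.03,"wx": 0,"wy": 0,"wz": 0,"gripper": -1}
    - {"dx": 0.005,"dy": 0,"dz": 0.03,"wx": 0,"wy": 0,"wz": 0,"gripper": -1}
    - {"dx": 0.005,"dy": 0,"dz": 0.03,"wx": 0,"wy": 0,"wz": 0,"gripper": -1}
    - {"dx": 0.005,"dy": 0,"dz": 0.03,"wx": 0,"wy": 0,"wz": 0,"gripper": -1}
    - {"dx": 0.005,"dy": 0,"dz": 0.03,"wx": 0,"wy": 0,"wz": 0,"gripper": -1}
    - {"dx": 0.005,"dy": 0,"dz": 0.03,"wx": 0,"wy": 0,"wz": 0,"gripper": -1}
    - {"dx": 0.005,"dy": 0,"dz": 0.03,"wx": 0,"wy": 0,"wz": 0,"gripper": -1}
    - {"dx": 0.0065,"dy": 0,"dz": 0.03,"wx": 0,"wy": 0,"wz": 0,"gripper": -1}
    - {"dx": 0,"dy": 0,"dz": 0,"wx": 0,"wy": 0,"wz": 0,"gripper": -1}
    - {"dx": 0,"dy": 0,"dz": 0,"wx": 0,"wy": 0,"wz": 0,"gripper": -1}
    - {"dx": 0,"dy": 0,"dz": 0,"wx": 0,"wy": 0,"wz": 0,"gripper": -1}

```text
clock: 49.95
eef_pos: [0.5406, 0.2259, 0.3875]
eef_rot: [-1.572, 0.001, 0.001]
ft_force: [-0.3, 0.2, -2.5]
grip_width: 0.486
```

```bash
python3 st.py
python3 - <<'E'
from h import *
s=cam("side")
crop(s,150,200,350,440,2.4,"pics/h1.png")
E
```

```text
49.95 [ 0.322  0.251  1.744 -0.     1.149  0.322] [0.5406 0.2259 0.3875] w 0.4859746649775258
[[ 1.0e+00 -1.5e-03  2.0e-04]
 [-2.0e-04 -7.0e-04  1.0e+00]
 [-1.5e-03 -1.0e+00 -7.0e-04]] [-0.32  0.23 -2.52]
```

View pics/h1.png

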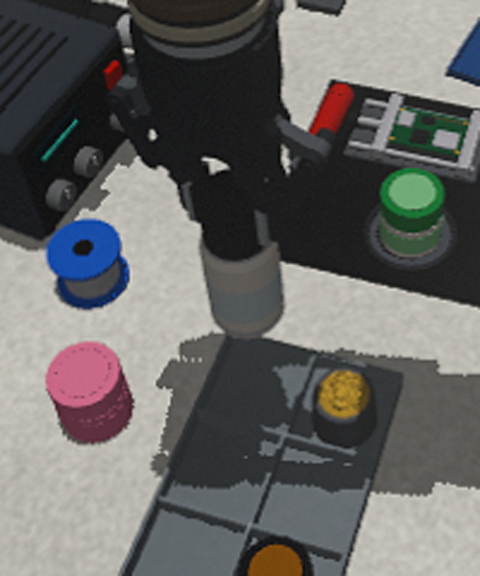

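>>> apply_moves:
  motion:
    - {"dx": 0,"dy": 0.03,"dz": 0,"wx": 0,"wy": 0,"wz": 0,"gripper": -1}
    - {"dx": 0,"dy": 0.03,"dz": 0,"wx": 0,"wy": 0,"wz": 0,"gripper": -1}
    - {"dx": 0,"dy": 0.03,"dz": 0,"wx": 0,"wy": 0,"wz": 0,"gripper": -1}
    - {"dx": 0,"dy": 0.018,"dz": 0,"wx": 0,"wy": 0,"wz": 0,"gripper": -1}
    - {"dx": 0,"dy": 0.011,"dz": 0,"wx": 0,"wy": 0,"wz": 0,"gripper": -1}
    - {"dx": 0,"dy": 0,"dz": 0,"wx": 0,"wy": 0,"wz": 0,"gripper": -1}
    - {"dx": 0,"dy": 0,"dz": 0,"wx": 0,"wy": 0,"wz": 0,"gripper": -1}
    - {"dx": 0,"dy": 0,"dz": 0,"wx": 0,"wy": 0,"wz": 0,"gripper": -1}

```text
clock: 51.0
eef_pos: [0.5414, 0.2265, 0.2696]
eef_rot: [-1.57, -0.001, -0.001]
ft_force: [0.4, -0.6, -2.8]
grip_width: 0.486
```

```bash
python3 st.py
python3 - <<'E'
from h import *
s=cam("side")
crop(s,150,240,350,440,2.8,"pics/h2.png")
E
```

```text
51.0 [ 0.322  0.396  1.818 -0.     0.926  0.322] [0.5414 0.2265 0.2696] w 0.48592019936220165
[[ 1.e+00  1.e-03 -1.e-04]
 [ 1.e-04  3.e-04  1.e+00]
 [ 1.e-03 -1.e+00  3.e-04]] [ 0.44 -0.63 -2.81]
```

View pics/h2.png

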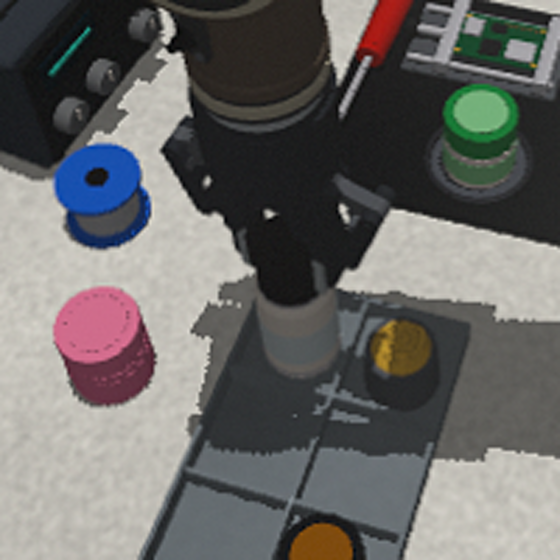

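>>> apply_moves:
  motion:
    - {"dx": 0,"dy": 0.0015,"dz": 0,"wx": 0,"wy": 0,"wz": 0,"gripper": -1}
    - {"dx": 0,"dy": 0,"dz": 0,"wx": 0,"wy": 0,"wz": 0,"gripper": -1}
    - {"dx": 0,"dy": 0,"dz": 0,"wx": 0,"wy": 0,"wz": 0,"gripper": 1}
    - {"dx": 0,"dy": 0,"dz": 0,"wx": 0,"wy": 0,"wz": 0,"gripper": 1}
    - {"dx": 0,"dy": 0,"dz": 0,"wx": 0,"wy": 0,"wz": 0,"gripper": 1}
    - {"dx": 0,"dy": 0,"dz": 0,"wx": 0,"wy": 0,"wz": 0,"gripper": 1}
    - {"dx": 0,"dy": 0,"dz": 0,"wx": 0,"wy": 0,"wz": 0,"gripper": 1}
    - {"dx": 0,"dy": -0.01,"dz": 0,"wx": 0,"wy": 0,"wz": 0,"gripper": 1}
    - {"dx": 0,"dy": -0.02,"dz": 0,"wx": 0,"wy": 0,"wz": 0,"gripper": 1}
    - {"dx": 0,"dy": -0.035,"dz": 0,"wx": 0,"wy": 0,"wz": 0,"gripper": 1}
    - {"dx": 0,"dy": -0.035,"dz": 0,"wx": 0,"wy": 0,"wz": 0,"gripper": 1}
    - {"dx": 0,"dy": 0,"dz": 0,"wx": 0,"wy": 0,"wz": 0,"gripper": 1}

```text
clock: 52.55
eef_pos: [0.5429, 0.227, 0.3734]
eef_rot: [-1.568, -0.008, -0.008]
ft_force: [0.0, 0.1, -0.5]
grip_width: 1.006
```

>>> apply_moves:
  motion:
    - {"dx": -0.0045,"dy": 0,"dz": -0.031,"wx": 0,"wy": 0,"wz": 0,"gripper": 1}
    - {"dx": -0.0045,"dy": 0,"dz": -0.031,"wx": 0,"wy": 0,"wz": 0,"gripper": 1}
    - {"dx": -0.0045,"dy": 0,"dz": -0.031,"wx": 0,"wy": 0,"wz": 0,"gripper": 1}
    - {"dx": -0.0045,"dy": 0,"dz": -0.031,"wx": 0,"wy": 0,"wz": 0,"gripper": 1}
    - {"dx": -0.0045,"dy": 0,"dz": -0.031,"wx": 0,"wy": 0,"wz": 0,"gripper": 1}
    - {"dx": -0.0045,"dy": 0,"dz": -0.031,"wx": 0,"wy": 0,"wz": 0,"gripper": 1}
    - {"dx": -0.0045,"dy": 0,"dz": -0.031,"wx": 0,"wy": 0,"wz": 0,"gripper": 1}
    - {"dx": -0.0045,"dy": 0,"dz": -0.031,"wx": 0,"wy": 0,"wz": 0,"gripper": 1}
    - {"dx": -0.0045,"dy": 0,"dz": -0.031,"wx": 0,"wy": 0,"wz": 0,"gripper": 1}
    - {"dx": -0.0045,"dy": 0,"dz": -0.031,"wx": 0,"wy": 0,"wz": 0,"gripper": 1}
    - {"dx": -0.0045,"dy": 0,"dz": -0.031,"wx": 0,"wy": 0,"wz": 0,"gripper": 1}
    - {"dx": -0.0045,"dy": 0,"dz": -0.031,"wx": 0,"wy": 0,"wz": 0,"gripper": 1}
    - {"dx": -0.0045,"dy": 0,"dz": -0.031,"wx": 0,"wy": 0,"wz": 0,"gripper": 1}
    - {"dx": -0.0045,"dy": 0,"dz": -0.031,"wx": 0,"wy": 0,"wz": 0,"gripper": 1}
    - {"dx": -0.0045,"dy": 0,"dz": -0.031,"wx": 0,"wy": 0,"wz": 0,"gripper": 1}
    - {"dx": -0.0045,"dy": 0,"dz": -0.032,"wx": 0,"wy": 0,"wz": 0,"gripper": 1}
    - {"dx": 0,"dy": 0,"dz": 0,"wx": 0,"wy": 0,"wz": 0,"gripper": 1}
    - {"dx": 0,"dy": 0,"dz": 0,"wx": 0,"wy": 0,"wz": 0,"gripper": 1}
    - {"dx": 0,"dy": 0,"dz": 0,"wx": 0,"wy": 0,"wz": 0,"gripper": 1}

```text
clock: 54.92
eef_pos: [0.4692, -0.2696, 0.3675]
eef_rot: [-1.57, -0.001, 0.001]
ft_force: [-0.6, -0.3, 0.8]
grip_width: 0.999
```

```bash
python3 st.py
python3 - <<'E'
from h import *
s=cam("side")
a=cv2.resize(s["bgr"][80:270,300:450],(390,490));b=cv2.resize(s["bgr"][290:480,180:330],(390,490))
cv2.imwrite("pics/h3.png",np.hstack([a,b]))
E
```

```text
54.925 [-0.602  0.188  1.865  0.     1.09  -0.603] [ 0.4692 -0.2696  0.3675] w 0.9986574183918785
[[ 1.0e+00 -5.0e-04 -1.2e-03]
 [ 1.2e-03  7.0e-04  1.0e+00]
 [-5.0e-04 -1.0e+00  7.0e-04]] [-0.61 -0.26  0.8 ]
```

View pics/h3.png

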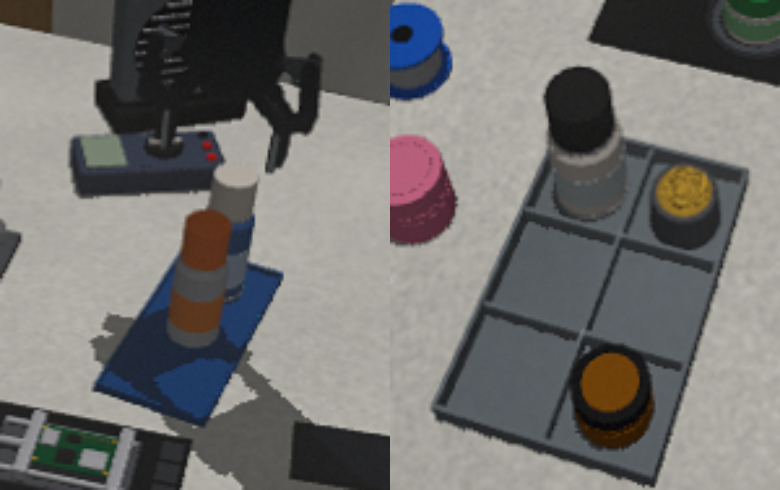

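>>> apply_moves:
  motion:
    - {"dx": 0,"dy": 0.03,"dz": -0.0008,"wx": 0,"wy": 0,"wz": 0,"gripper": 1}
    - {"dx": 0,"dy": 0.03,"dz": 0,"wx": 0,"wy": 0,"wz": 0,"gripper": 1}
    - {"dx": 0,"dy": 0.02,"dz": 0,"wx": 0,"wy": 0,"wz": 0,"gripper": 1}
    - {"dx": 0,"dy": 0.0125,"dz": 0,"wx": 0,"wy": 0,"wz": 0,"gripper": 1}
    - {"dx": 0,"dy": 0,"dz": 0,"wx": 0,"wy": 0,"wz": 0,"gripper": 1}
    - {"dx": 0,"dy": 0,"dz": 0,"wx": 0,"wy": 0,"wz": 0,"gripper": 1}
    - {"dx": 0,"dy": 0,"dz": 0,"wx": 0,"wy": 0,"wz": 0,"gripper": -1}
    - {"dx": 0,"dy": 0,"dz": 0,"wx": 0,"wy": 0,"wz": 0,"gripper": -1}
    - {"dx": 0,"dy": 0,"dz": 0,"wx": 0,"wy": 0,"wz": 0,"gripper": -1}
    - {"dx": 0,"dy": 0,"dz": 0,"wx": 0,"wy": 0,"wz": 0,"gripper": -1}
    - {"dx": 0,"dy": 0,"dz": 0,"wx": 0,"wy": 0,"wz": 0,"gripper": -1}
    - {"dx": 0,"dy": 0,"dz": 0,"wx": 0,"wy": 0,"wz": 0,"gripper": -1}

```text
clock: 56.48
eef_pos: [0.4698, -0.2718, 0.2761]
eef_rot: [-1.572, -0.002, -0.001]
ft_force: [0.6, -0.4, 6.4]
grip_width: 0.486
```

```bash
python3 st.py
```

```text
56.475 [-0.605  0.313  1.921 -0.     0.906 -0.605] [ 0.4698 -0.2718  0.2761] w 0.4863448559625977
[[ 1.0e+00  1.7e-03 -2.0e-04]
 [ 2.0e-04 -1.3e-03  1.0e+00]
 [ 1.7e-03 -1.0e+00 -1.3e-03]] [ 0.58 -0.4   6.37]
```

>>> apply_moves:
  motion:
    - {"dx": 0,"dy": -0.01,"dz": 0,"wx": 0,"wy": 0,"wz": 0,"gripper": -1}
    - {"dx": 0,"dy": -0.02,"dz": 0,"wx": 0,"wy": 0,"wz": 0,"gripper": -1}
    - {"dx": 0,"dy": -0.03,"dz": 0,"wx": 0,"wy": 0,"wz": 0,"gripper": -1}
    - {"dx": 0,"dy": -0.03,"dz": 0,"wx": 0,"wy": 0,"wz": 0,"gripper": -1}
    - {"dx": 0,"dy": -0.03,"dz": 0,"wx": 0,"wy": 0,"wz": 0,"gripper": -1}
    - {"dx": 0,"dy": -0.03,"dz": 0,"wx": 0,"wy": 0,"wz": 0,"gripper": -1}
    - {"dx": 0,"dy": 0,"dz": 0,"wx": 0,"wy": 0,"wz": 0,"gripper": -1}
    - {"dx": 0,"dy": 0,"dz": 0.015,"wx": 0,"wy": 0,"wz": 0,"gripper": -1}
    - {"dx": 0,"dy": 0,"dz": 0.02,"wx": 0,"wy": 0,"wz": 0,"gripper": -1}

```text
clock: 57.6
eef_pos: [0.4684, -0.2349, 0.4228]
eef_rot: [-1.568, 0.003, 0.003]
ft_force: [1.0, 0.6, -1.7]
grip_width: 0.485
```

>>> apply_moves:
  motion:
    - {"dx": 0.003,"dy": 0,"dz": 0.03,"wx": 0,"wy": 0,"wz": 0,"gripper": -1}
    - {"dx": 0.003,"dy": 0,"dz": 0.03,"wx": 0,"wy": 0,"wz": 0,"gripper": -1}
    - {"dx": 0.003,"dy": 0,"dz": 0.03,"wx": 0,"wy": 0,"wz": 0,"gripper": -1}
    - {"dx": 0.003,"dy": 0,"dz": 0.03,"wx": 0,"wy": 0,"wz": 0,"gripper": -1}
    - {"dx": 0.003,"dy": 0,"dz": 0.03,"wx": 0,"wy": 0,"wz": 0,"gripper": -1}
    - {"dx": 0.003,"dy": 0,"dz": 0.03,"wx": 0,"wy": 0,"wz": 0,"gripper": -1}
    - {"dx": 0.003,"dy": 0,"dz": 0.03,"wx": 0,"wy": 0,"wz": 0,"gripper": -1}
    - {"dx": 0.003,"dy": 0,"dz": 0.03,"wx": 0,"wy": 0,"wz": 0,"gripper": -1}
    - {"dx": 0.003,"dy": 0,"dz": 0.03,"wx": 0,"wy": 0,"wz": 0,"gripper": -1}
    - {"dx": 0.003,"dy": 0,"dz": 0.03,"wx": 0,"wy": 0,"wz": 0,"gripper": -1}
    - {"dx": 0.003,"dy": 0,"dz": 0.03,"wx": 0,"wy": 0,"wz": 0,"gripper": -1}
    - {"dx": 0.003,"dy": 0,"dz": 0.03,"wx": 0,"wy": 0,"wz": 0,"gripper": -1}
    - {"dx": 0.003,"dy": 0,"dz": 0.03,"wx": 0,"wy": 0,"wz": 0,"gripper": -1}
    - {"dx": 0.003,"dy": 0,"dz": 0.03,"wx": 0,"wy": 0,"wz": 0,"gripper": -1}
    - {"dx": 0.003,"dy": 0,"dz": 0.03,"wx": 0,"wy": 0,"wz": 0,"gripper": -1}
    - {"dx": 0.003,"dy": 0,"dz": 0.03,"wx": 0,"wy": 0,"wz": 0,"gripper": -1}
    - {"dx": 0.003,"dy": 0,"dz": 0.03,"wx": 0,"wy": 0,"wz": 0,"gripper": -1}
    - {"dx": 0.003,"dy": 0,"dz": 0.03,"wx": 0,"wy": 0,"wz": 0,"gripper": -1}
    - {"dx": 0.001,"dy": 0,"dz": 0.03,"wx": 0,"wy": 0,"wz": 0,"gripper": -1}
    - {"dx": 0,"dy": 0,"dz": 0.03,"wx": 0,"wy": 0,"wz": 0,"gripper": -1}

```text
clock: 60.1
eef_pos: [0.5224, 0.3653, 0.4231]
eef_rot: [-1.572, 0.002, 0.004]
ft_force: [-0.1, -1.4, -1.5]
grip_width: 0.488
```

>>> apply_moves:
  motion:
    - {"dx": 0,"dy": 0,"dz": 0,"wx": 0,"wy": 0,"wz": 0,"gripper": -1}
    - {"dx": 0,"dy": 0,"dz": 0,"wx": 0,"wy": 0,"wz": 0,"gripper": -1}
    - {"dx": 0,"dy": 0,"dz": 0,"wx": 0,"wy": 0,"wz": 0,"gripper": -1}

```text
clock: 60.48
eef_pos: [0.5237, 0.363, 0.4246]
eef_rot: [-1.572, 0.001, 0.001]
ft_force: [0.6, -0.2, -1.3]
grip_width: 0.485
```

```bash
python3 st.py
python3 - <<'E'
from h import *
s=cam("side")
crop(s,130,240,330,480,2.4,"pics/i1.png")
E
```

```text
60.475 [ 0.538  0.315  1.584 -0.     1.245  0.538] [0.5237 0.363  0.4246] w 0.48485207465987284
[[ 1.0e+00 -1.2e-03  2.0e-04]
 [-2.0e-04 -1.0e-03  1.0e+00]
 [-1.2e-03 -1.0e+00 -1.0e-03]] [ 0.65 -0.2  -1.34]
```

View pics/i1.png

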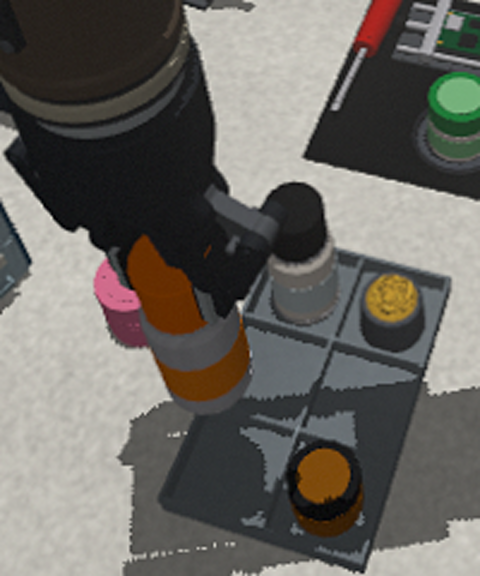

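Matches the earlier lift. Lowering by 0.150.

>>> apply_moves:
  motion:
    - {"dx": 0,"dy": 0.03,"dz": 0,"wx": 0,"wy": 0,"wz": 0,"gripper": -1}
    - {"dx": 0,"dy": 0.03,"dz": 0,"wx": 0,"wy": 0,"wz": 0,"gripper": -1}
    - {"dx": 0,"dy": 0.03,"dz": 0,"wx": 0,"wy": 0,"wz": 0,"gripper": -1}
    - {"dx": 0,"dy": 0.03,"dz": 0,"wx": 0,"wy": 0,"wz": 0,"gripper": -1}
    - {"dx": 0,"dy": 0.019,"dz": 0,"wx": 0,"wy": 0,"wz": 0,"gripper": -1}
    - {"dx": 0,"dy": 0.01,"dz": 0,"wx": 0,"wy": 0,"wz": 0,"gripper": -1}
    - {"dx": 0,"dy": 0,"dz": 0,"wx": 0,"wy": 0,"wz": 0,"gripper": -1}
    - {"dx": 0,"dy": 0,"dz": 0,"wx": 0,"wy": 0,"wz": 0,"gripper": -1}
    - {"dx": 0,"dy": 0,"dz": 0,"wx": 0,"wy": 0,"wz": 0,"gripper": -1}

```text
clock: 61.65
eef_pos: [0.5244, 0.3637, 0.2767]
eef_rot: [-1.57, -0.001, -0.001]
ft_force: [0.5, -0.2, -2.5]
grip_width: 0.481
```

```bash
python3 st.py
python3 - <<'E'
from h import *
s=cam("side")
crop(s,130,280,330,480,2.8,"pics/i2.png")
E
```

```text
61.65 [ 0.538  0.472  1.688 -0.     0.981  0.538] [0.5244 0.3637 0.2767] w 0.4812369604640771
[[ 1.e+00  1.e-03 -1.e-04]
 [ 1.e-04  6.e-04  1.e+00]
 [ 1.e-03 -1.e+00  6.e-04]] [ 0.51 -0.16 -2.5 ]
```

View pics/i2.png

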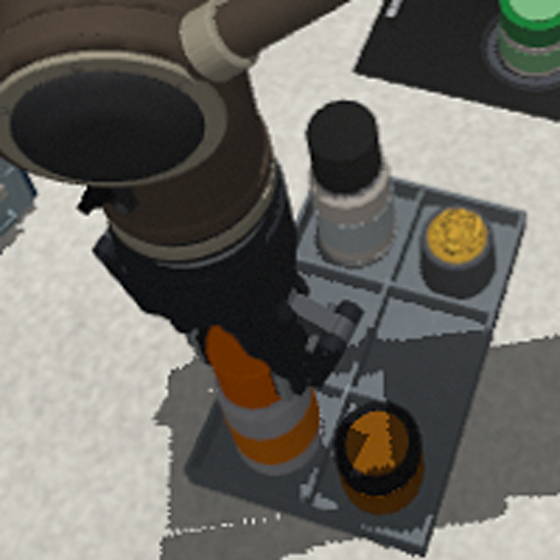

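>>> apply_moves:
  motion:
    - {"dx": 0,"dy": 0.0012,"dz": 0,"wx": 0,"wy": 0,"wz": 0,"gripper": -1}
    - {"dx": 0,"dy": 0,"dz": 0,"wx": 0,"wy": 0,"wz": 0,"gripper": -1}
    - {"dx": 0,"dy": 0,"dz": 0,"wx": 0,"wy": 0,"wz": 0,"gripper": 1}
    - {"dx": 0,"dy": 0,"dz": 0,"wx": 0,"wy": 0,"wz": 0,"gripper": 1}
    - {"dx": 0,"dy": 0,"dz": 0,"wx": 0,"wy": 0,"wz": 0,"gripper": 1}
    - {"dx": 0,"dy": 0,"dz": 0,"wx": 0,"wy": 0,"wz": 0,"gripper": 1}
    - {"dx": 0,"dy": 0,"dz": 0,"wx": 0,"wy": 0,"wz": 0,"gripper": 1}
    - {"dx": 0,"dy": -0.01,"dz": 0,"wx": 0,"wy": 0,"wz": 0,"gripper": 1}
    - {"dx": 0,"dy": -0.02,"dz": 0,"wx": 0,"wy": 0,"wz": 0,"gripper": 1}
    - {"dx": 0,"dy": -0.035,"dz": 0,"wx": 0,"wy": 0,"wz": 0,"gripper": 1}
    - {"dx": 0,"dy": -0.035,"dz": 0,"wx": 0,"wy": 0,"wz": 0,"gripper": 1}
    - {"dx": 0,"dy": 0,"dz": 0,"wx": 0,"wy": 0,"wz": 0,"gripper": 1}

```text
clock: 63.2
eef_pos: [0.5256, 0.3645, 0.3812]
eef_rot: [-1.565, -0.007, -0.007]
ft_force: [0.7, 0.6, -0.2]
grip_width: 0.998
```

>>> apply_moves:
  motion:
    - {"dx": -0.003,"dy": 0,"dz": -0.0355,"wx": 0,"wy": 0,"wz": 0,"gripper": 1}
    - {"dx": -0.003,"dy": 0,"dz": -0.0355,"wx": 0,"wy": 0,"wz": 0,"gripper": 1}
    - {"dx": -0.003,"dy": 0,"dz": -0.0355,"wx": 0,"wy": 0,"wz": 0,"gripper": 1}
    - {"dx": -0.003,"dy": 0,"dz": -0.0355,"wx": 0,"wy": 0,"wz": 0,"gripper": 1}
    - {"dx": -0.003,"dy": 0,"dz": -0.0355,"wx": 0,"wy": 0,"wz": 0,"gripper": 1}
    - {"dx": -0.003,"dy": 0,"dz": -0.0355,"wx": 0,"wy": 0,"wz": 0,"gripper": 1}
    - {"dx": -0.003,"dy": 0,"dz": -0.0355,"wx": 0,"wy": 0,"wz": 0,"gripper": 1}
    - {"dx": -0.003,"dy": 0,"dz": -0.0355,"wx": 0,"wy": 0,"wz": 0,"gripper": 1}
    - {"dx": -0.003,"dy": 0,"dz": -0.0355,"wx": 0,"wy": 0,"wz": 0,"gripper": 1}
    - {"dx": -0.003,"dy": 0,"dz": -0.0355,"wx": 0,"wy": 0,"wz": 0,"gripper": 1}
    - {"dx": -0.003,"dy": 0,"dz": -0.0355,"wx": 0,"wy": 0,"wz": 0,"gripper": 1}
    - {"dx": -0.003,"dy": 0,"dz": -0.0355,"wx": 0,"wy": 0,"wz": 0,"gripper": 1}
    - {"dx": -0.003,"dy": 0,"dz": -0.0355,"wx": 0,"wy": 0,"wz": 0,"gripper": 1}
    - {"dx": -0.003,"dy": 0,"dz": -0.0355,"wx": 0,"wy": 0,"wz": 0,"gripper": 1}
    - {"dx": -0.003,"dy": 0,"dz": -0.0355,"wx": 0,"wy": 0,"wz": 0,"gripper": 1}
    - {"dx": -0.003,"dy": 0,"dz": -0.0355,"wx": 0,"wy": 0,"wz": 0,"gripper": 1}
    - {"dx": -0.003,"dy": 0,"dz": -0.0355,"wx": 0,"wy": 0,"wz": 0,"gripper": 1}
    - {"dx": -0.003,"dy": 0,"dz": -0.0355,"wx": 0,"wy": 0,"wz": 0,"gripper": 1}
    - {"dx": -0.003,"dy": 0,"dz": -0.0355,"wx": 0,"wy": 0,"wz": 0,"gripper": 1}
    - {"dx": -0.003,"dy": 0,"dz": -0.0355,"wx": 0,"wy": 0,"wz": 0,"gripper": 1}

```text
clock: 65.7
eef_pos: [0.4638, -0.3473, 0.3747]
eef_rot: [-1.57, 0.0, 0.0]
ft_force: [0.3, 0.2, -0.6]
grip_width: 1.0
```

>>> apply_moves:
  motion:
    - {"dx": 0,"dy": 0,"dz": 0,"wx": 0,"wy": 0,"wz": 0,"gripper": 1}
    - {"dx": 0,"dy": 0,"dz": 0,"wx": 0,"wy": 0,"wz": 0,"gripper": 1}
    - {"dx": 0,"dy": 0,"dz": 0,"wx": 0,"wy": 0,"wz": 0,"gripper": 1}

```text
clock: 66.08
eef_pos: [0.4643, -0.3453, 0.3747]
eef_rot: [-1.57, -0.0, 0.001]
ft_force: [0.2, 0.5, 0.8]
grip_width: 1.002
```

```bash
python3 st.py
python3 - <<'E'
from h import *
s=cam("side")
a=cv2.resize(s["bgr"][60:270,300:466],(390,490));b=cv2.resize(s["bgr"][290:480,180:330],(390,490))
cv2.imwrite("pics/i3.png",np.hstack([a,b]))
E
```

```text
66.075 [-0.715  0.25   1.772  0.     1.12  -0.716] [ 0.4643 -0.3453  0.3747] w 1.001737955185409
[[ 1.0e+00 -6.0e-04 -1.2e-03]
 [ 1.2e-03  9.0e-04  1.0e+00]
 [-6.0e-04 -1.0e+00  9.0e-04]] [0.15 0.47 0.8 ]
```

View pics/i3.png

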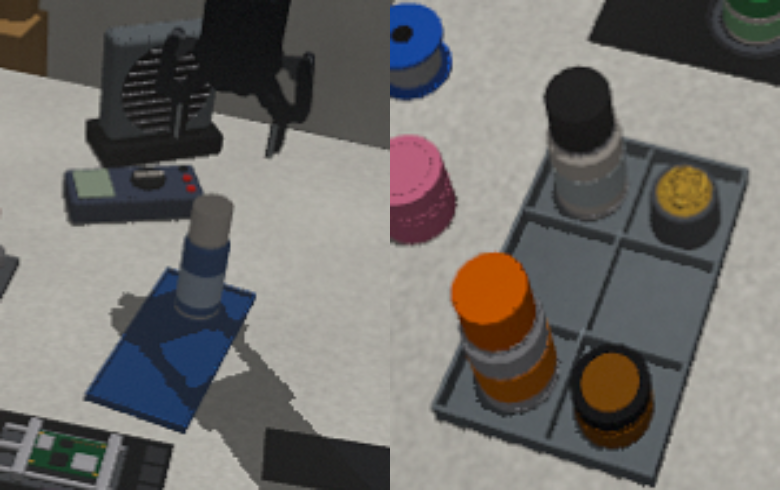

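Both are back in place. Now the blue can: descend to 0.2825 and grip.

>>> apply_moves:
  motion:
    - {"dx": 0,"dy": 0.03,"dz": -0.0005,"wx": 0,"wy": 0,"wz": 0,"gripper": 1}
    - {"dx": 0,"dy": 0.03,"dz": 0,"wx": 0,"wy": 0,"wz": 0,"gripper": 1}
    - {"dx": 0,"dy": 0.02,"dz": 0,"wx": 0,"wy": 0,"wz": 0,"gripper": 1}
    - {"dx": 0,"dy": 0.012,"dz": 0,"wx": 0,"wy": 0,"wz": 0,"gripper": 1}
    - {"dx": 0,"dy": 0,"dz": 0,"wx": 0,"wy": 0,"wz": 0,"gripper": 1}
    - {"dx": 0,"dy": 0,"dz": 0,"wx": 0,"wy": 0,"wz": 0,"gripper": 1}
    - {"dx": 0,"dy": 0,"dz": 0,"wx": 0,"wy": 0,"wz": 0,"gripper": -1}
    - {"dx": 0,"dy": 0,"dz": 0,"wx": 0,"wy": 0,"wz": 0,"gripper": -1}
    - {"dx": 0,"dy": 0,"dz": 0,"wx": 0,"wy": 0,"wz": 0,"gripper": -1}
    - {"dx": 0,"dy": 0,"dz": 0,"wx": 0,"wy": 0,"wz": 0,"gripper": -1}
    - {"dx": 0,"dy": 0,"dz": 0,"wx": 0,"wy": 0,"wz": 0,"gripper": -1}
    - {"dx": 0,"dy": 0,"dz": 0,"wx": 0,"wy": 0,"wz": 0,"gripper": -1}

```text
clock: 67.62
eef_pos: [0.4647, -0.3473, 0.2839]
eef_rot: [-1.572, -0.001, -0.001]
ft_force: [1.1, -0.3, 5.3]
grip_width: 0.489
```

```bash
python3 st.py
```

```text
67.625 [-0.717  0.365  1.829  0.     0.946 -0.717] [ 0.4647 -0.3473  0.2839] w 0.4890070065166959
[[ 1.0e+00  1.6e-03 -2.0e-04]
 [ 2.0e-04 -1.4e-03  1.0e+00]
 [ 1.6e-03 -1.0e+00 -1.4e-03]] [ 1.11 -0.35  5.32]
```

>>> apply_moves:
  motion:
    - {"dx": 0,"dy": -0.01,"dz": 0,"wx": 0,"wy": 0,"wz": 0,"gripper": -1}
    - {"dx": 0,"dy": -0.02,"dz": 0,"wx": 0,"wy": 0,"wz": 0,"gripper": -1}
    - {"dx": 0,"dy": -0.03,"dz": 0,"wx": 0,"wy": 0,"wz": 0,"gripper": -1}
    - {"dx": 0,"dy": -0.03,"dz": 0,"wx": 0,"wy": 0,"wz": 0,"gripper": -1}
    - {"dx": 0,"dy": -0.03,"dz": 0,"wx": 0,"wy": 0,"wz": 0,"gripper": -1}
    - {"dx": 0,"dy": -0.03,"dz": 0,"wx": 0,"wy": 0,"wz": 0,"gripper": -1}
    - {"dx": 0,"dy": -0.01,"dz": 0,"wx": 0,"wy": 0,"wz": 0,"gripper": -1}
    - {"dx": 0.0045,"dy": 0,"dz": 0.015,"wx": 0,"wy": 0,"wz": 0,"gripper": -1}
    - {"dx": 0,"dy": 0,"dz": 0.024,"wx": 0,"wy": 0,"wz": 0,"gripper": -1}

```text
clock: 68.75
eef_pos: [0.4685, -0.3065, 0.4409]
eef_rot: [-1.568, 0.003, 0.002]
ft_force: [0.5, 0.2, -1.3]
grip_width: 0.485
```

>>> apply_moves:
  motion:
    - {"dx": 0,"dy": 0,"dz": 0.03,"wx": 0,"wy": 0,"wz": 0,"gripper": -1}
    - {"dx": 0,"dy": 0,"dz": 0.03,"wx": 0,"wy": 0,"wz": 0,"gripper": -1}
    - {"dx": 0,"dy": 0,"dz": 0.03,"wx": 0,"wy": 0,"wz": 0,"gripper": -1}
    - {"dx": 0,"dy": 0,"dz": 0.03,"wx": 0,"wy": 0,"wz": 0,"gripper": -1}
    - {"dx": 0,"dy": 0,"dz": 0.03,"wx": 0,"wy": 0,"wz": 0,"gripper": -1}
    - {"dx": 0,"dy": 0,"dz": 0.03,"wx": 0,"wy": 0,"wz": 0,"gripper": -1}
    - {"dx": 0,"dy": 0,"dz": 0.03,"wx": 0,"wy": 0,"wz": 0,"gripper": -1}
    - {"dx": 0,"dy": 0,"dz": 0.03,"wx": 0,"wy": 0,"wz": 0,"gripper": -1}
    - {"dx": 0,"dy": 0,"dz": 0.03,"wx": 0,"wy": 0,"wz": 0,"gripper": -1}
    - {"dx": 0,"dy": 0,"dz": 0.03,"wx": 0,"wy": 0,"wz": 0,"gripper": -1}
    - {"dx": 0,"dy": 0,"dz": 0.03,"wx": 0,"wy": 0,"wz": 0,"gripper": -1}
    - {"dx": 0,"dy": 0,"dz": 0.03,"wx": 0,"wy": 0,"wz": 0,"gripper": -1}
    - {"dx": 0,"dy": 0,"dz": 0.03,"wx": 0,"wy": 0,"wz": 0,"gripper": -1}
    - {"dx": 0,"dy": 0,"dz": 0.03,"wx": 0,"wy": 0,"wz": 0,"gripper": -1}
    - {"dx": 0,"dy": 0,"dz": 0.03,"wx": 0,"wy": 0,"wz": 0,"gripper": -1}
    - {"dx": 0,"dy": 0,"dz": 0.03,"wx": 0,"wy": 0,"wz": 0,"gripper": -1}
    - {"dx": 0,"dy": 0,"dz": 0.03,"wx": 0,"wy": 0,"wz": 0,"gripper": -1}
    - {"dx": 0,"dy": 0,"dz": 0.03,"wx": 0,"wy": 0,"wz": 0,"gripper": -1}
    - {"dx": 0,"dy": 0,"dz": 0.03,"wx": 0,"wy": 0,"wz": 0,"gripper": -1}
    - {"dx": 0,"dy": 0,"dz": 0.03,"wx": 0,"wy": 0,"wz": 0,"gripper": -1}

```text
clock: 71.25
eef_pos: [0.4665, 0.2937, 0.441]
eef_rot: [-1.572, 0.002, 0.004]
ft_force: [0.1, 0.8, -1.9]
grip_width: 0.485
```

>>> apply_moves:
  motion:
    - {"dx": 0,"dy": 0,"dz": 0,"wx": 0,"wy": 0,"wz": 0,"gripper": -1}
    - {"dx": 0,"dy": 0,"dz": 0,"wx": 0,"wy": 0,"wz": 0,"gripper": -1}
    - {"dx": 0,"dy": 0,"dz": 0,"wx": 0,"wy": 0,"wz": 0,"gripper": -1}

```text
clock: 71.62
eef_pos: [0.4681, 0.2915, 0.4424]
eef_rot: [-1.572, 0.001, 0.001]
ft_force: [-0.2, 0.5, -1.0]
grip_width: 0.486
```

```bash
python3 st.py
python3 - <<'E'
from h import *
s=cam("side")
crop(s,130,240,370,480,2.4,"pics/j1.png")
E
```

```text
71.625 [ 0.478  0.133  1.769 -0.     1.241  0.478] [0.4681 0.2915 0.4424] w 0.48604412718887113
[[ 1.0e+00 -1.2e-03  3.0e-04]
 [-3.0e-04 -9.0e-04  1.0e+00]
 [-1.2e-03 -1.0e+00 -9.0e-04]] [-0.2   0.51 -1.01]
```

View pics/j1.png

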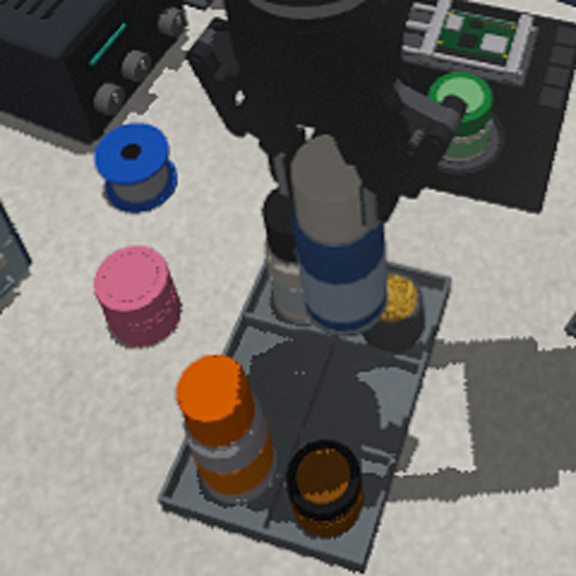

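>>> apply_moves:
  motion:
    - {"dx": 0,"dy": 0.03,"dz": 0,"wx": 0,"wy": 0,"wz": 0,"gripper": -1}
    - {"dx": 0,"dy": 0.03,"dz": 0,"wx": 0,"wy": 0,"wz": 0,"gripper": -1}
    - {"dx": 0,"dy": 0.03,"dz": 0,"wx": 0,"wy": 0,"wz": 0,"gripper": -1}
    - {"dx": 0,"dy": 0.03,"dz": 0,"wx": 0,"wy": 0,"wz": 0,"gripper": -1}
    - {"dx": 0,"dy": 0.025,"dz": 0,"wx": 0,"wy": 0,"wz": 0,"gripper": -1}
    - {"dx": 0,"dy": 0.014,"dz": 0,"wx": 0,"wy": 0,"wz": 0,"gripper": -1}
    - {"dx": 0,"dy": 0,"dz": 0,"wx": 0,"wy": 0,"wz": 0,"gripper": -1}
    - {"dx": 0,"dy": 0,"dz": 0,"wx": 0,"wy": 0,"wz": 0,"gripper": -1}
    - {"dx": 0,"dy": 0,"dz": 0,"wx": 0,"wy": 0,"wz": 0,"gripper": -1}

```text
clock: 72.8
eef_pos: [0.4688, 0.292, 0.2843]
eef_rot: [-1.571, -0.0, -0.0]
ft_force: [-0.2, -0.4, -1.7]
grip_width: 0.487
```

```bash
python3 st.py
python3 - <<'E'
from h import *
s=cam("side")
crop(s,130,280,330,480,2.8,"pics/j2.png")
E
```

```text
72.8 [0.478 0.317 1.894 0.    0.93  0.478] [0.4688 0.292  0.2843] w 0.48672687900588096
[[ 1.e+00  5.e-04  1.e-04]
 [-1.e-04  3.e-04  1.e+00]
 [ 5.e-04 -1.e+00  3.e-04]] [-0.2  -0.45 -1.66]
```

View pics/j2.png

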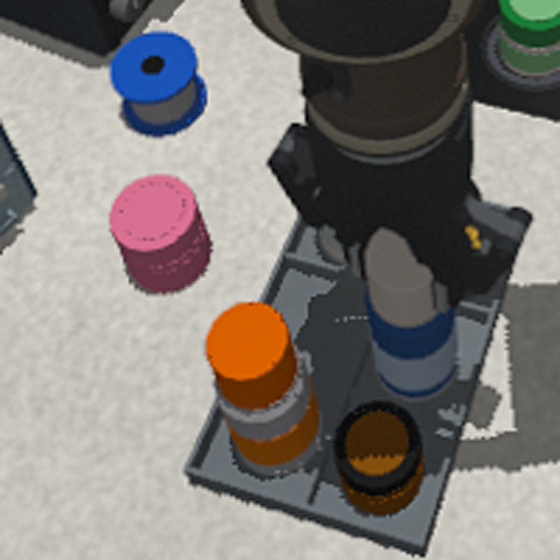

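>>> apply_moves:
  motion:
    - {"dx": 0,"dy": 0.0012,"dz": 0,"wx": 0,"wy": 0,"wz": 0,"gripper": -1}
    - {"dx": 0,"dy": 0,"dz": 0,"wx": 0,"wy": 0,"wz": 0,"gripper": -1}
    - {"dx": 0,"dy": 0,"dz": 0,"wx": 0,"wy": 0,"wz": 0,"gripper": 1}
    - {"dx": 0,"dy": 0,"dz": 0,"wx": 0,"wy": 0,"wz": 0,"gripper": 1}
    - {"dx": 0,"dy": 0,"dz": 0,"wx": 0,"wy": 0,"wz": 0,"gripper": 1}
    - {"dx": 0,"dy": 0,"dz": 0,"wx": 0,"wy": 0,"wz": 0,"gripper": 1}
    - {"dx": 0,"dy": 0,"dz": 0,"wx": 0,"wy": 0,"wz": 0,"gripper": 1}
    - {"dx": 0,"dy": -0.01,"dz": 0,"wx": 0,"wy": 0,"wz": 0,"gripper": 1}
    - {"dx": 0,"dy": -0.02,"dz": 0,"wx": 0,"wy": 0,"wz": 0,"gripper": 1}
    - {"dx": 0,"dy": -0.03,"dz": 0,"wx": 0,"wy": 0,"wz": 0,"gripper": 1}
    - {"dx": 0,"dy": -0.03,"dz": 0,"wx": 0,"wy": 0,"wz": 0,"gripper": 1}
    - {"dx": 0,"dy": -0.03,"dz": 0,"wx": 0,"wy": 0,"wz": 0,"gripper": 1}
    - {"dx": 0,"dy": 0,"dz": 0,"wx": 0,"wy": 0,"wz": 0,"gripper": 1}

```text
clock: 74.47
eef_pos: [0.4697, 0.2927, 0.4066]
eef_rot: [-1.567, -0.006, -0.005]
ft_force: [0.1, 0.2, -0.2]
grip_width: 0.999
```

>>> apply_moves:
  motion:
    - {"dx": -0.023,"dy": 0,"dz": 0.0285,"wx": 0,"wy": 0,"wz": 0,"gripper": 1}
    - {"dx": -0.023,"dy": 0,"dz": 0.0285,"wx": 0,"wy": 0,"wz": 0,"gripper": 1}
    - {"dx": -0.023,"dy": 0,"dz": 0.0285,"wx": 0,"wy": 0,"wz": 0,"gripper": 1}
    - {"dx": -0.023,"dy": 0,"dz": 0.0285,"wx": 0,"wy": 0,"wz": 0,"gripper": 1}
    - {"dx": -0.023,"dy": 0,"dz": 0.0285,"wx": 0,"wy": 0,"wz": 0,"gripper": 1}
    - {"dx": -0.023,"dy": 0,"dz": 0.0285,"wx": 0,"wy": 0,"wz": 0,"gripper": 1}
    - {"dx": -0.023,"dy": 0,"dz": 0.0285,"wx": 0,"wy": 0,"wz": 0,"gripper": 1}
    - {"dx": -0.023,"dy": 0,"dz": 0.0285,"wx": 0,"wy": 0,"wz": 0,"gripper": 1}
    - {"dx": -0.023,"dy": 0,"dz": 0.0285,"wx": 0,"wy": 0,"wz": 0,"gripper": 1}
    - {"dx": -0.023,"dy": 0,"dz": 0.0285,"wx": 0,"wy": 0,"wz": 0,"gripper": 1}
    - {"dx": 0,"dy": 0,"dz": 0,"wx": 0,"wy": 0,"wz": 0,"gripper": 1}
    - {"dx": 0,"dy": 0,"dz": 0,"wx": 0,"wy": 0,"wz": 0,"gripper": 1}
    - {"dx": 0,"dy": 0,"dz": 0,"wx": 0,"wy": 0,"wz": 0,"gripper": 1}
    - {"dx": 0,"dy": 0,"dz": 0,"wx": 0,"wy": 0,"wz": 0,"gripper": 1}

```text
clock: 76.22
eef_pos: [0.2394, 0.5764, 0.4027]
eef_rot: [-1.571, 0.001, -0.001]
ft_force: [0.1, -0.0, -0.5]
grip_width: 0.999
```

```bash
python3 st.py
python3 - <<'E'
from meas import *
s=cam("side");t=cam("top")
cv2.imwrite("pics/k1.png",s["bgr"]);cv2.imwrite("pics/k2.png",t["bgr"])
cs={"or":blob(s,(195,380,245,430),(5,150,125),(20,255,255)),
"wh":blob(s,(255,350,295,395),(0,0,122),(60,60,255)),
"gr":blob(s,(300,260,350,320),(50,50,118),(80,140,255)),
"bl":gray_blob(s,(232,310,272,352),27,60,1)}
ct={"or":blob(t,(100,225,145,265),(3,90,108),(20,255,255)),
"wh":blob(t,(138,258,170,292),(0,0,108),(60,60,255)),
"gr":blob(t,(262,245,320,300),(50,40,110),(80,90,255)),
"bl":gray_blob(t,(176,222,216,256),45.5,54,1)}
for k in cs:
    a,b=ell(cs[k]),ell(ct[k])
    print(k,[np.round(np.r_[e[0],e[1]],1) for e in(a,b)],tri(s,[a[0]],t,[b[0]]).round(4))
E
```

```text
76.225 [ 1.107  0.308  1.638 -0.     1.196  1.109] [0.2394 0.5764 0.4027] w 0.999450016585017
[[ 1.0e+00  1.0e-04  1.2e-03]
 [-1.2e-03 -3.0e-04  1.0e+00]
 [ 1.0e-04 -1.0e+00 -3.0e-04]] [ 0.13 -0.01 -0.54]
or [array([217.7, 401.4,  25.4,  29.4]), array([118. , 246. ,  19.7,  21.6])] [[0.5253 0.3632 0.1335 0.0007]]
wh [array([274.2, 371.6,  25. ,  27.1]), array([151.4, 275.1,  20.9,  22.2])] [[0.4688 0.2933 0.1419 0.0011]]
gr [array([321.3, 279.2,  14. ,  18.5]), array([290.2, 269.5,  19.1,  19.2])] [[0.4908 0.0422 0.0633 0.0007]]
bl [array([252.2, 326.2,  20.2,  23.4]), array([191.1, 238.3,  20.5,  23.5])] [[5.420e-01 2.263e-01 1.245e-01 5.000e-04]]
```

View pics/k1.png

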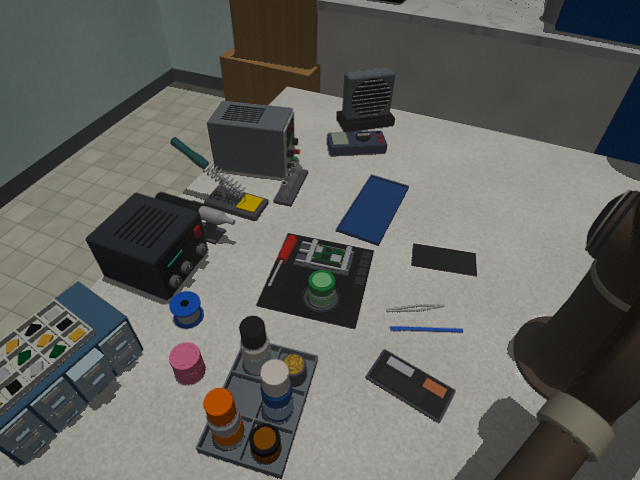

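View pics/k2.png

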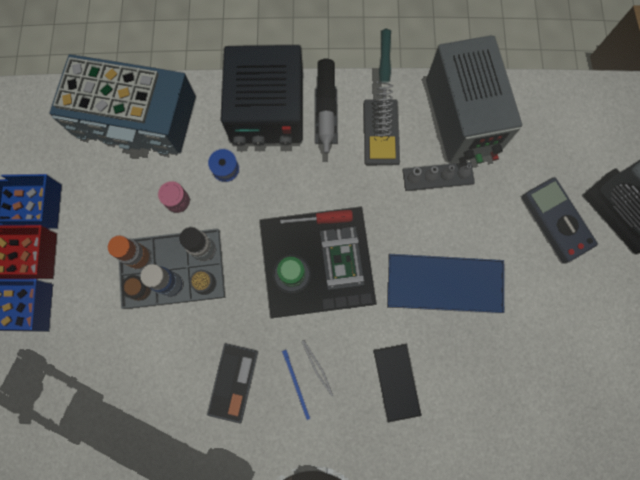

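All four stand where they should and the arm is clear, so I'm handing in.

```bash
python3 -c "
from cell import ctrl
print(ctrl.job_done())"
```

```text
the job is handed in; nothing more can be done
None
```

The job is handed in, at about 76 s of the 141 s allowed. I stood the blue can, the silver can and the white bottle in the tray and moved the green-lid jar into the mat's well. Then I put the three back in their own compartments: bottle back right, silver can back left, blue can front middle.

**Last checks from both cameras:**
- **Returned items:** each cap top is within about 1.5 mm of where I measured it at the start, and all three look upright.
- **Paste jar:** it is about 1 mm from the measured well centre, and its lid is at 0.063 m against the expected 0.062 m.
- **Bystanders:** the amber jar, tip cleaner, screwdriver and pink decoy look unmoved in the pictures. I compared these by eye and did not measure them.
- **Arm:** it was clear of everything when I handed in.

**Checks that disagreed:**
- **Camera agreement:** the two cameras differed by about 4–5 mm in y on the caddy and tray edges, so I averaged them for the tray.
- **Bottle height:** the black cap's top came out at about 0.1245 m against the expected 0.128 m, because its outline is hard to separate from the dark side of the cap.

The first move call was refused because its rows left out the zero values; nothing moved.

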